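Reload the slug loader

ROBOT

A 6-joint arm with a two-finger parallel gripper is mounted at the origin on a cart in front of the work surface, level with it; the furniture and walls round the work are solid. World frame = base frame: x ahead of the robot, y to its left, z up, the work surface at z = 0. Lengths are in mm, angles in rad, forces in N, time in s.
With the tool pointing down it reaches from about 350 to 975 mm from the base axis. Payload 4.9 kg.
Tool frame: the origin (TCP) lies at the very end of the fingers, on their centre line; the grasp point (between the pads) lies 19 mm behind it; z points along the fingers, y is the direction in which the jaws open and shut (so a half turn about z gives the same grasp; the last joint's range is limited). The gripper opens to 85 mm and grips with 20 to 120 N. Pads are 22 mm wide; open, the fingers measure 114 mm over their backs; the gripper's body (76 mm by 85 mm) begins 54 mm behind the grasp point. The pads swing forward as they close: fully open they stand 13 mm farther back than shut.
Start: joints at [1.081, 0.053, 1.613, -0, 1.476, -0.119], TCP at [226.464, 582.508, 231.304] pointing down, gripper open.
Joint ranges: [-3.01, 3.01], [-1.01, 2.22], [0.06, 2.58], [-1.02, 4.17], [0.09, 2.62], [-3.14, 3.14]. Speed limits (rad/s): [2.57, 2.57, 3.14, 3.14, 3.14, 3.14].

INTERFACE

Orientations are given as a unit quaternion [w, x, y, z].
In Python, from rig import read_state, capture, hand_in gives the robot as it stands.
- The arm moves only by the tool step_arm, never from a script. Its argument "increments" is a list of rows, each a list of 3 entries, a list of its own where there are three numbers: the finger opening in m, from 0 to 0.0854, then the shift along the tool's x, y, z in m, then the turn about the tool's z in rad. In form: [[gripper, [dx, dy, dz], yaw], ...]. A call has 1 to 8 rows; each row shifts and turns the commanded pose from where the row before left it, along the tool's axes as they then stand; what a row does not reach is not made up. A row lasts 1/10 s, in which the tool goes at most 50 mm and 8.59 degrees, less where a joint would pass 70% of its speed; a pose out of reach is approached as far as the arm can. A call with a gripper value outside its range is refused whole. The fingers move at their own pace and stop on an object; "force" is the grip in N (left out, the last holds). Time passes only in rows, so rows that do not move let the fingers close. It gives the time, the measured TCP pose, the force and the opening at its end, in the units of the state.
- read_state(): the state, without advancing time (a new reading comes with each control period).
- capture(name): name is "side" or "top" or "wrist"; returns a dict with "color" (420x560x3 uint8, blue, green, red), "mtx" (3x3 intrinsics, pixels), "rvec" (rotation vector, rad) and "tvec" (3), from world to camera coordinates, as OpenCV has them; the wrist camera has in their place "mount" (4x4, takes a point from camera to tool coordinates, whose origin is the TCP and whose axes are the flange's). Camera axes: x right, y down, z forward; pixel columns grow to the right and rows downward; lengths in mm; the calibration is good to about 2 mm. A picture is of the moment at which its call begins: read the wrist's pose just before it. There is no depth.
- hand_in(): hands the job in, once; it reports no verdict.
The state is a dict: "t": time; "qpos": joint angles; "qd": joint speeds; "joint_efforts": joint torques, N m; "position": TCP position; "tool_rot": TCP orientation; "ft_force": force on the tool from outside, world axes, zero at the start; "wrist_torque": the same for the moment, N m; "grip_width": opening from 0.0 (shut) to 1.0 (fully open).
Only numpy, scipy, OpenCV 4.12 (cv2) and the standard library are available. Lean on these libraries where they do the work, as an engineer would, in place of code of your own. Each camera call takes 0.05 s, during which the arm holds its last target.

TASK

Reload the bench slug loader: push the latch paddle at the front of its cap down gently until the hook lets go, and let the sprung cap swing fully open by itself with nothing in its way. Then stand the amber slug that stands loose on the worktop upright in the round bore, right down on the bore's floor, and press the cap shut until the latch hook snaps over its lip and holds it. Never force the latch, the slug or the cap, and leave the bottle, the jar and the beaker where they stand.

Things in the scene. Friction and masses are not known exactly. Their poses are not given: they have to be found in the camera images.
- loader: Slug loader: aluminium block 104 x 92 mm, 76 mm high, on a steel foot plate, fixed to the worktop, white cap on top, black latch paddle in front. Origin: middle of its underside. Its x points from the paddle (front) to the cap's hinge (back), y to its left, z up.
- cap (a joint): Cap hinge, rad: held shut at 0.07 or less, pops open to 1.45 in about 0.6 s (sprung, damped). Axis along loader y at loader x +52, z 80 mm. White hollow cap, shut: loader x -46 to +48, y +-40, z 77 to 125 mm. To shut it, swing it over from behind (4 N) and press its top near the front edge, 10 to 16 N, till the hook, pushed aside on the way, snaps back over the lip, 2 to 7 mm above the end stop (0 rad). Limit 25 N.
- latch (a joint): Latch rocker, rad: 0 at rest (hook over the cap's lip), lets go at about 0.16, hard stop at 0.24. Paddle and hook are one piece on a pivot 24 mm behind point press: paddle down moves the hook forward off the lip. Felt at point press: 2 N to start, 5 to 8 N just before release. Limit 18 N. A spring returns it; back at 0 after shutting the cap = the hook has snapped over.
- bore (a point): Centre of the bore's mouth (z 76 mm in the loader, x = y = 0). Bore 47 mm wide, 64 mm deep to its floor; its top 8 mm is a conical lead-in, 58 mm wide at the mouth. A seated slug stands 34 mm proud of the mouth, so it can be held by its top all the way in. Put the fingers to its left and right (along loader y): the open cap stands 35 mm behind its centre, up to 183 mm high.
- press (a point): Where to press the paddle: a point fixed on the loader (x -85, y 0, z 66 mm), 24 mm in front of the pivot, 29 mm in front of the cap's lip, at the lowest height the paddle's top can have at rest. The latch bracket sits in slotted holes, so the paddle's top really rests 0 to 5 mm above this point, not measured. Paddle: black ribbed plate 36 x 34 mm; it sinks 4 mm to release, 5.5 mm to the hard stop.
- seat (a point): Where the slug's centre is when it stands on the bore's floor: on the bore's axis, 15 mm below point bore, 61 mm above the worktop. z up.
- slug_center (a point): Centre of the loose amber slug, a plain rigid cylinder of 42 mm diameter and 98 mm height, 0.09 to 0.18 kg, standing on the worktop in front (not the ones at the back). z along its axis.
- dark_bottle: Bystander: dark bottle with clear cap, 48 mm diameter, 147 mm high, loose. Origin under its middle.
- jar: Bystander: white plastic jar with a white screw top, 59 mm diameter, 72 mm high, loose. Origin under its middle.
- steel_beaker: Bystander: open steel beaker, 77 mm diameter, 89 mm high, loose. Origin under its middle.

How it is judged:
By the outcome, as a careful person would: the job done as asked, in the order asked, and still so for the second after the job is handed in, with the robot touching nothing.
It also fails if it takes over 72 s, if anything falls off the work surface, if the arm or the gripper's body presses on something with over 40 N, if the wrist force passes 120 N, or if a joint passes its speed limit or range.

## Working session

There is one attempt and no reset: what is moved stays moved. The work goes in short steps, Python scripts to look and compute and a tool call to move; the robot and the scene stay as the last step left them, time stands still between calls to the robot, and variables do not carry over. Pictures are saved under pics/ and viewed, and the job is handed in when it is done.

Besides the shell and the picture viewer there is one more tool, called after "Call:" by a JSON object that holds its "name" and its "arguments", one argument or row to a line. step_arm: Moves the arm, as the interface text tells. Its arguments: {"type":"object","properties":{"increments":{"type":"array","items":{"type":"array"}},"force":{"type":"number"}},"required":["increments"]}

```bash
ls; mkdir -p pics; python3 - <<'E'
from rig import *
import cv2
print(read_state())
for n in ["side","top","wrist"]:
    c=capture(n); cv2.imwrite(f"pics/{n}0.png",c["color"]); print(n,{k:v for k,v in c.items() if k!="color"})
E
```

```text
pics
{'t': 0.0, 'qpos': array([ 1.08098436e+00,  5.33772393e-02,  1.61426894e+00, -8.94740133e-06,
        1.47601365e+00, -1.18996325e-01]), 'qd': array([-0.00033927,  0.00065609, -0.00156725, -0.00014954, -0.0009926 ,
        0.00014947]), 'joint_efforts': array([ 9.97898096e-04, -3.93667567e+01, -3.70180321e+01, -1.05773267e-04,
        6.84726663e-03, -1.61083699e-05]), 'position': array([226.19254687, 581.97223839, 230.06535613]), 'tool_rot': array([-3.05544056e-04,  1.84346859e-01,  9.82860706e-01, -9.87406116e-04]), 'ft_force': array([ 0.44318075, -0.03282354,  1.13402592]), 'wrist_torque': array([-0.02759602,  0.03647455,  0.04904961]), 'grip_width': 0.9996555644862909}
side {'mtx': array([[400.9779634 ,   0.        , 279.67760566],
       [  0.        , 400.9779634 , 209.49435219],
       [  0.        ,   0.        ,   1.        ]]), 'rvec': array([ 2.11662175, -0.55245098,  0.32538537]), 'tvec': array([-365.02364834,  264.68462405,  631.32681858])}
top {'mtx': array([[433.56411428,   0.        , 273.70094251],
       [  0.        , 433.56411428, 209.33271555],
       [  0.        ,   0.        ,   1.        ]]), 'rvec': array([ 2.15256283, -2.05227479,  0.23430093]), 'tvec': array([107.13180962, 540.24463144, 901.87890457])}
wrist {'mtx': array([[295.84367202,   0.        , 280.87915494],
       [  0.        , 295.84367202, 206.05235953],
       [  0.        ,   0.        ,   1.        ]]), 'mount': array([[-3.44946530e-04, -9.59229221e-01, -2.82629055e-01,
         7.13317988e+01],
       [ 9.99999834e-01, -2.00138494e-04, -5.41231618e-04,
        -2.66076045e-01],
       [ 4.62600230e-04, -2.82629195e-01,  9.59229130e-01,
        -1.42852855e+02],
       [ 0.00000000e+00,  0.00000000e+00,  0.00000000e+00,
         1.00000000e+00]])}
```

View pics/side0.png

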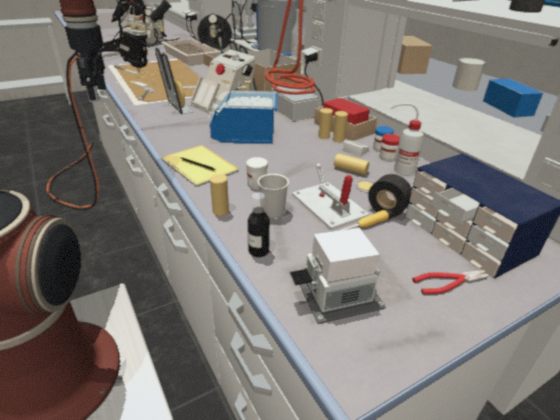

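View pics/top0.png

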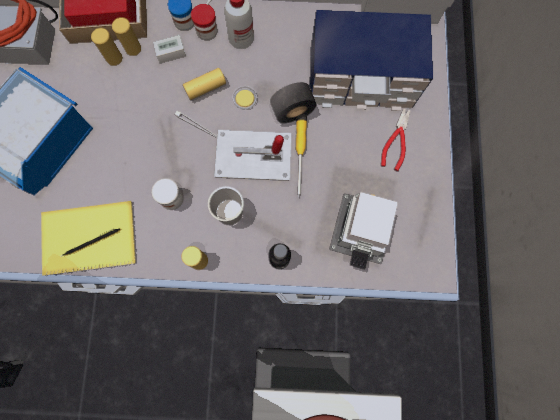

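View pics/wrist0.png

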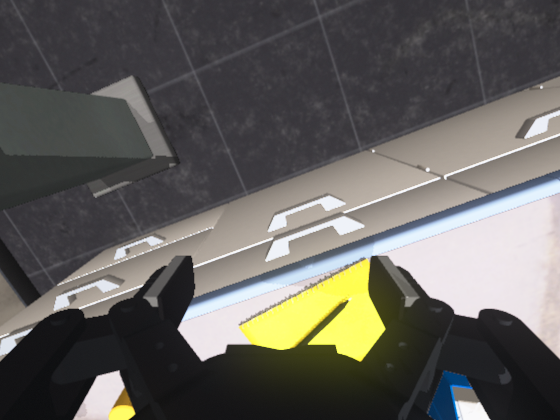

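```bash
cat > h.py <<'E'
import numpy as np,cv2
from rig import *
from scipy.spatial.transform import Rotation as R
def cam(n):
    c=capture(n); return c
def ray(c,u,v):
    Rm=cv2.Rodrigues(np.array(c["rvec"]))[0]; o=-Rm.T@np.array(c["tvec"])
    d=Rm.T@np.linalg.inv(c["mtx"])@np.array([u,v,1.]); return o,d
def atz(c,u,v,z):
    o,d=ray(c,u,v); return o+d*(z-o[2])/d[2]
def proj(c,P):
    return cv2.projectPoints(np.array(P,float).reshape(-1,1,3),np.array(c["rvec"]),np.array(c["tvec"]),c["mtx"],None)[0].reshape(-1,2)
def crop(img,x,y,w,h,s,name):
    cv2.imwrite("pics/"+name,cv2.resize(img[y:y+h,x:x+w],None,fx=s,fy=s,interpolation=cv2.INTER_CUBIC))
def tool(s=None):
    s=s or read_state(); q=s["tool_rot"]; return R.from_quat([q[1],q[2],q[3],q[0]]).as_matrix(),s["position"]
E
python3 - <<'E'
import cv2
from h import crop
t=cv2.imread("pics/top0.png");s=cv2.imread("pics/side0.png")
crop(t,320,180,90,100,6,"tl.png");crop(s,280,220,110,105,6,"sl.png")
crop(t,150,170,150,110,5,"ts.png");crop(s,200,150,100,115,5,"ss.png")
E
```

```text
(no output)
```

View pics/tl.png

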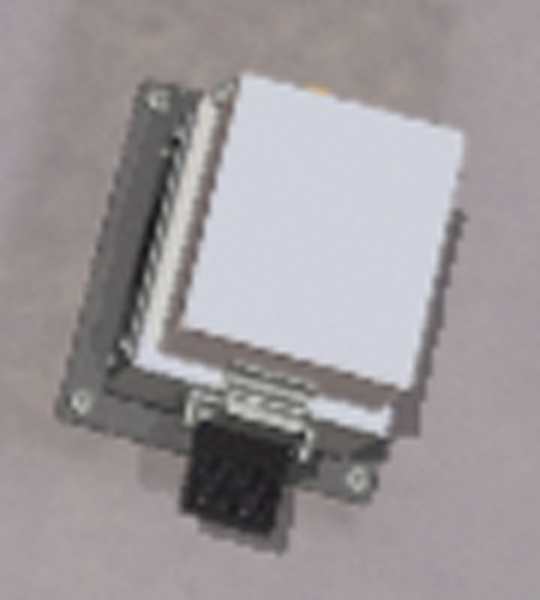

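View pics/sl.png

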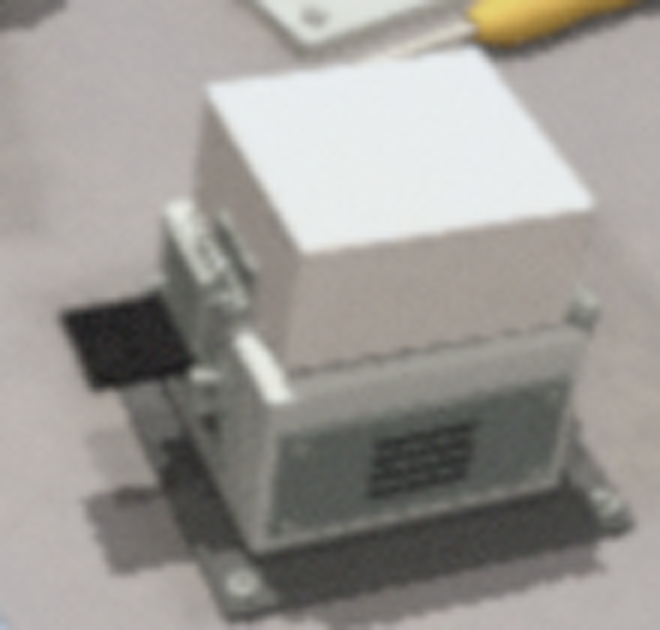

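View pics/ts.png

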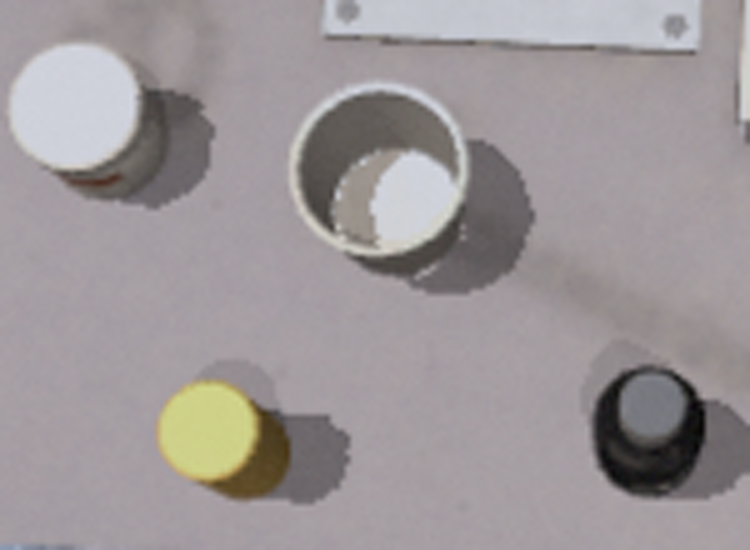

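View pics/ss.png

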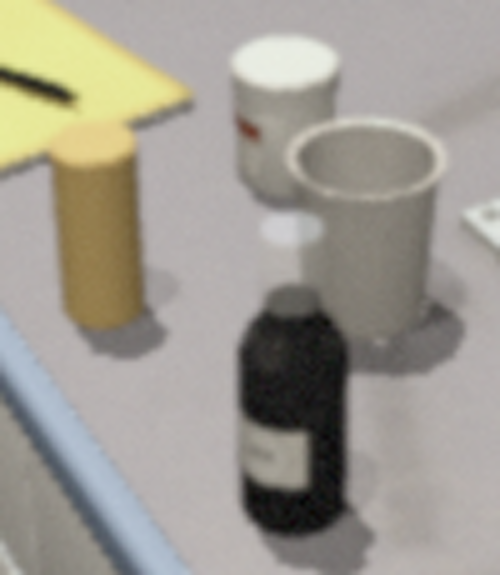

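```bash
python3 - <<'E'
from h import *
from scipy.optimize import least_squares
T=capture("top");S=capture("side")
f=lambda pts,s,x0,y0: np.array([[(x+.5)/s-.5+x0,(y+.5)/s-.5+y0] for x,y in pts])
tp=f([(240,72),(465,133),(408,388),(183,328)],6,320,180)
sp=f([(207,87),(478,48),(595,205),(302,252)],6,280,220)
Lt=[(48,40,125),(48,-40,125),(-46,-40,125),(-46,40,125)]
Ls=[(-46,40,125),(48,40,125),(48,-40,125),(-46,-40,125)]
def W(p,L):
    x,y,a=p;c,s=np.cos(a),np.sin(a);L=np.array(L,float)
    return np.c_[x+c*L[:,0]-s*L[:,1],y+s*L[:,0]+c*L[:,1],L[:,2]]
rt=lambda p:(proj(T,W(p,Lt))-tp).ravel()
rs=lambda p:(proj(S,W(p,Ls))-sp).ravel()
for nm,fn in (("both",lambda p:np.r_[rt(p),rs(p)]),("t",rt),("s",rs)):
    r=least_squares(fn,[500,-150,0.]);print(nm,r.x,r.fun.round(1))
    if nm=="both": p=r.x
for n,L in (("press",(-85,0,66)),("bore",(0,0,76))):print(n,W(p,[L]),proj(T,W(p,[L])),proj(S,W(p,[L])))
# slug
print("slug top cam",atz(T,*f([(209,431)],5,150,170)[0],98))
print("side top",atz(S,*f([(93,143)],5,200,150)[0],98),"bot",atz(S,*f([(104,304)],5,200,150)[0],0))
print("bottle",atz(T,*f([(652,410)],5,150,170)[0],147), "beaker",atz(T,*f([(380,168)],5,150,170)[0],89),"jar",atz(T,*f([(75,106)],5,150,170)[0],72))
m=tool();print(m)
E
```

```text
both [ 5.11944653e+02 -7.33559880e+01 -2.33876315e-01] [ 0.3 -0.7  0.3 -0.5 -0.3  0.2 -1.  -0.6 -0.9  0.9 -0.2 -0.3  0.4 -0.1
 -0.2  1.4]
t [ 5.11141608e+02 -7.37117276e+01 -2.19098823e-01] [ 0.1 -0.1  0.2 -0.5  0.3  0.4 -0.6  0.1]
s [ 5.13244337e+02 -7.23386256e+01 -2.50701464e-01] [-0.4  0.1  0.5 -0.6  0.4 -0.3 -0.5  0.5]
press [[429.25874638 -53.65723472  66.        ]] [[358.02160548 260.5117428 ]] [[298.7030814  276.56431409]]
bore [[511.94465279 -73.355988    76.        ]] [[368.15844422 222.32896706]] [[341.73243231 264.39805707]]
slug top cam [418.84988754 298.64084863  98.        ]
side top [419.73612557 297.63411097  98.        ] bot [421.63311478 303.19890602   0.        ]
bottle [430.15124146 115.77272799 147.        ] beaker [536.557192   236.85201114  89.        ] jar [562.20087283 375.54149354  72.        ]
(array([[-9.32038046e-01,  3.62360132e-01, -4.63707482e-04],
       [ 3.62360413e-01,  9.32037616e-01, -9.02159500e-04],
       [ 1.05286181e-04, -1.00887621e-03, -9.99999486e-01]]), array([226.32771466, 582.23530112, 230.70008064]))
```

Call:
{"name": "step_arm", "arguments": {
  "increments": [
    [0.0,[0,0,0],-0.136],
    [0.0,[-0.017,-0.03,0],0],
    [0.0,[-0.017,-0.03,0],0],
    [0.0,[-0.017,-0.03,0],0],
    [0.0,[-0.017,-0.03,0],0],
    [0.0,[-0.017,-0.03,0],0],
    [0.0,[-0.017,-0.03,0],0],
    [0.0,[-0.017,-0.03,0],0]
  ],
  "force": 40
}}

```text
t: 1.05
position: [293.4, 349.3, 231.2]
tool_rot: [0.0, 0.117, 0.993, 0.0]
ft_force: [0.1, -0.3, 0.7]
grip_width: 0.002
```

Call:
{"name": "step_arm", "arguments": {
  "increments": [
    [0.0,[-0.017,-0.03,0],0],
    [0.0,[-0.017,-0.03,0],0],
    [0.0,[-0.017,-0.03,0],0],
    [0.0,[-0.017,-0.03,0],0],
    [0.0,[-0.017,-0.03,0],0],
    [0.0,[-0.017,-0.03,0],0],
    [0.0,[-0.017,-0.03,0],0],
    [0.0,[-0.017,-0.03,0],0]
  ]
}}

```text
t: 1.85
position: [369.9, 84.2, 231.4]
tool_rot: [0.0, 0.117, 0.993, 0.0]
ft_force: [1.2, -1.1, 0.0]
grip_width: 0.002
```

Call:
{"name": "step_arm", "arguments": {
  "increments": [
    [0.0,[-0.01,-0.03,0],0],
    [0.0,[-0.01,-0.03,0],0],
    [0.0,[-0.01,-0.03,0],0],
    [0.0,[-0.01,-0.03,0],0],
    [0.0,[0,0,0],0]
  ]
}}

```text
t: 2.35
position: [380.7, -43.1, 231.3]
tool_rot: [-0.0, 0.12, 0.993, -0.0]
ft_force: [-0.0, -0.3, -0.5]
grip_width: -0.001
```

```bash
cat >> h.py <<'E'
def wcam():
    """wrist camera with world extrinsics"""
    s=read_state(); Rt,p=tool(s); c=capture("wrist"); M=np.array(c["mount"])
    A=Rt@M[:3,:3]; o=Rt@M[:3,3]+p
    c["rvec"]=cv2.Rodrigues(A.T)[0]; c["tvec"]=-A.T@o; return c,s
import pickle
E
python3 - <<'E'
from h import *
c,s=wcam(); print(s["position"],s["tool_rot"],s["ft_force"]); pickle.dump(c,open("w1.pkl","wb"))
cv2.imwrite("pics/w1.png",c["color"])
E
```

```text
[380.71104528 -43.10600309 231.3136222 ] [-4.27257087e-06  1.19720181e-01  9.92807556e-01 -4.85730064e-04] [-0.02096699 -0.3183672  -0.5324357 ]
```

View pics/w1.png

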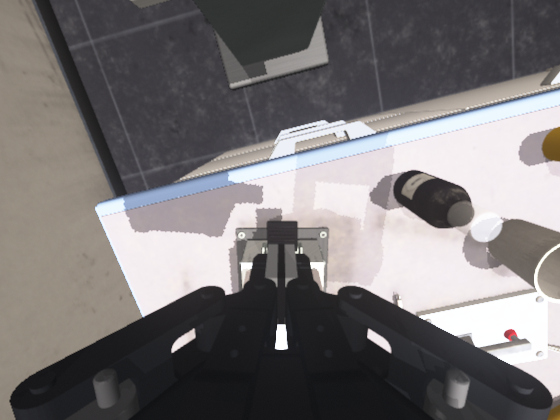

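```bash
python3 - <<'E'
from h import *
c=pickle.load(open("w1.pkl","rb")); crop(c["color"],225,210,115,90,6.5,"w1c.png")
def W(L,p=(511.94,-73.36,-.234)):
    x,y,a=p;L=np.atleast_2d(np.array(L,float));C,s=np.cos(a),np.sin(a)
    return np.c_[x+C*L[:,0]-s*L[:,1],y+s*L[:,0]+C*L[:,1],L[:,2]]
for n,L in (("press",(-85,0,68)),("capFL",(-46,40,125)),("capFR",(-46,-40,125)),("blkFL",(-52,46,76)),("blkFR",(-52,-46,76))):print(n,proj(c,W(L)),(proj(c,W(L))-[225,210])*6.5)
E
```

```text
press [[282.6619445  232.73032246]] [[374.80263922 147.747096  ]]
capFL [[324.75431551 292.33890558]] [[648.40305081 535.20288628]]
capFR [[241.48635856 292.72970627]] [[107.16133061 537.74309075]]
blkFL [[324.14563507 262.83606685]] [[644.44662793 343.43443449]]
blkFR [[241.55274457 263.25086835]] [[107.59283968 346.13064429]]
```

View pics/w1c.png

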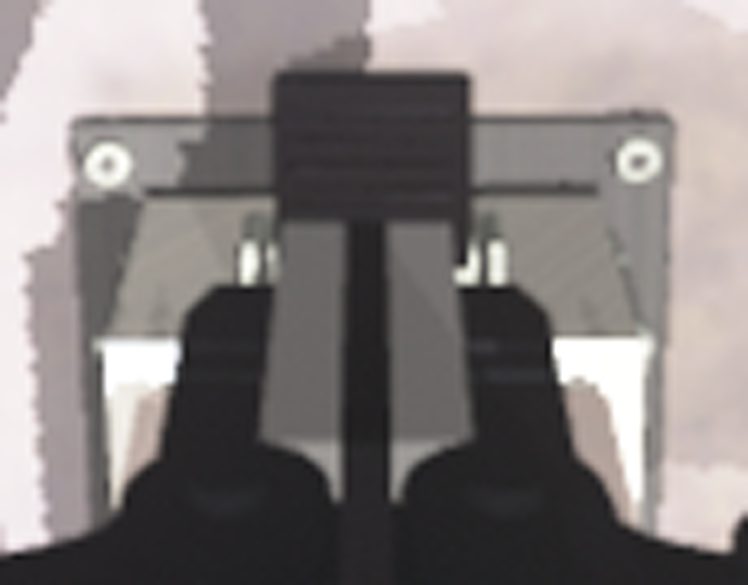

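Call:
{"name": "step_arm", "arguments": {
  "increments": [
    [0.0,[-0.025,0,0],0],
    [0.0,[-0.024,0,0],0],
    [0.0,[0,0,0.04],0],
    [0.0,[0,0,0.04],0],
    [0.0,[0,0,0.04],0],
    [0.0,[0,0,0.025],0],
    [0.0,[0,0,0],0],
    [0.0,[0,0,0],0]
  ]
}}

```text
t: 3.2
position: [428.6, -51.1, 86.8]
tool_rot: [-0.0, 0.117, 0.993, 0.0]
ft_force: [-0.2, -0.8, 0.1]
grip_width: -0.002
```

```bash
python3 - <<'E'
from h import *
s=read_state();print(s["position"],s["ft_force"])
c=capture("side");crop(c["color"],260,180,120,120,5,"s2.png")
E
```

```text
[428.56687813 -51.12673777  86.76921356] [-0.22454728 -0.80737937  0.06808982]
```

View pics/s2.png

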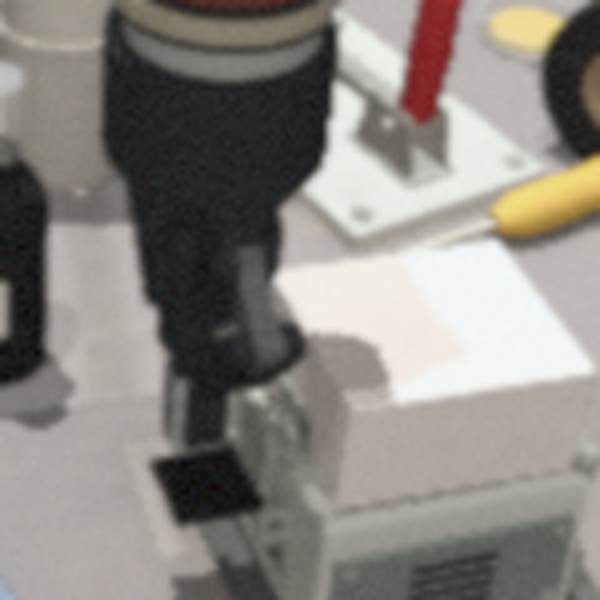

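Call:
{"name": "step_arm", "arguments": {
  "increments": [
    [0.0,[0,-0.002,0.005],0],
    [0.0,[0,0,0.005],0],
    [0.0,[0,0,0.003],0],
    [0.0,[0,0,0.001],0],
    [0.0,[0,0,0],0],
    [0.0,[0,0,0],0]
  ]
}}

```text
t: 3.85
position: [428.0, -53.9, 72.4]
tool_rot: [0.0, 0.117, 0.993, -0.0]
ft_force: [0.4, 0.6, -0.1]
grip_width: -0.002
```

Call:
{"name": "step_arm", "arguments": {
  "increments": [
    [0.0,[0,0,0.001],0],
    [0.0,[0,0,0.001],0],
    [0.0,[0,0,0],0]
  ]
}}

```text
t: 4.15
position: [427.8, -53.8, 70.1]
tool_rot: [-0.0, 0.117, 0.993, 0.0]
ft_force: [0.7, -0.4, -0.2]
grip_width: 0.001
```

Call:
{"name": "step_arm", "arguments": {
  "increments": [
    [0.0,[0,0,0.001],0],
    [0.0,[0,0,0.001],0],
    [0.0,[0,0,0],0]
  ]
}}

```text
t: 4.45
position: [427.8, -53.8, 68.1]
tool_rot: [-0.0, 0.117, 0.993, 0.0]
ft_force: [-1.0, -0.5, -0.2]
grip_width: -0.001
```

Call:
{"name": "step_arm", "arguments": {
  "increments": [
    [0.0,[0,0,0.001],0],
    [0.0,[0,0,0],0]
  ]
}}

```text
t: 4.65
position: [428.0, -53.8, 67.5]
tool_rot: [-0.0, 0.117, 0.993, 0.0]
ft_force: [-0.6, 0.4, 2.0]
grip_width: 0.001
```

Contact at about 67.5. Continue gently.

Call:
{"name": "step_arm", "arguments": {
  "increments": [
    [0.0,[0,0,0.001],0],
    [0.0,[0,0,0.0005],0],
    [0.0,[0,0,0],0]
  ]
}}

```text
t: 4.95
position: [427.7, -53.8, 66.2]
tool_rot: [-0.001, 0.117, 0.993, 0.0]
ft_force: [-3.1, 0.9, 5.8]
grip_width: 0.004
```

Call:
{"name": "step_arm", "arguments": {
  "increments": [
    [0.0,[0,0,0.0005],0],
    [0.0,[0,0,0.0005],0],
    [0.0,[0,0,0],0]
  ]
}}

```text
t: 5.25
position: [427.5, -53.7, 65.2]
tool_rot: [-0.001, 0.117, 0.993, 0.0]
ft_force: [-5.6, 0.9, 6.6]
grip_width: -0.002
```

Call:
{"name": "step_arm", "arguments": {
  "increments": [
    [0.0,[0.0005,0,0.0005],0],
    [0.0,[0.0005,0,0.0003],0],
    [0.0,[0,0,0],0]
  ]
}}

```text
t: 5.55
position: [427.4, -53.7, 64.9]
tool_rot: [0.0, 0.117, 0.993, -0.0]
ft_force: [-3.0, 1.0, 6.2]
grip_width: -0.004
```

Call:
{"name": "step_arm", "arguments": {
  "increments": [
    [0.0,[0.0003,0,0.0005],0],
    [0.0,[0,0,0],0]
  ]
}}

```text
t: 5.75
position: [427.2, -53.7, 64.4]
tool_rot: [0.0, 0.117, 0.993, -0.0]
ft_force: [-1.4, 0.9, 5.8]
grip_width: -0.004
```

Call:
{"name": "step_arm", "arguments": {
  "increments": [
    [0.0,[0.0002,0,0.0005],0],
    [0.0,[0,0,0.0003],0],
    [0.0,[0,0,0],0]
  ]
}}

```text
t: 6.05
position: [427.1, -53.7, 63.8]
tool_rot: [0.001, 0.117, 0.993, -0.0]
ft_force: [-2.0, 0.4, 6.5]
grip_width: 0.0
```

```bash
python3 - <<'E'
from h import *
s=read_state();print(s["position"],s["ft_force"])
c=capture("side");crop(c["color"],260,180,120,120,5,"s3.png")
E
```

```text
[427.13410601 -53.66202555  63.76081483] [-1.97584646  0.43906832  6.48514789]
```

View pics/s3.png

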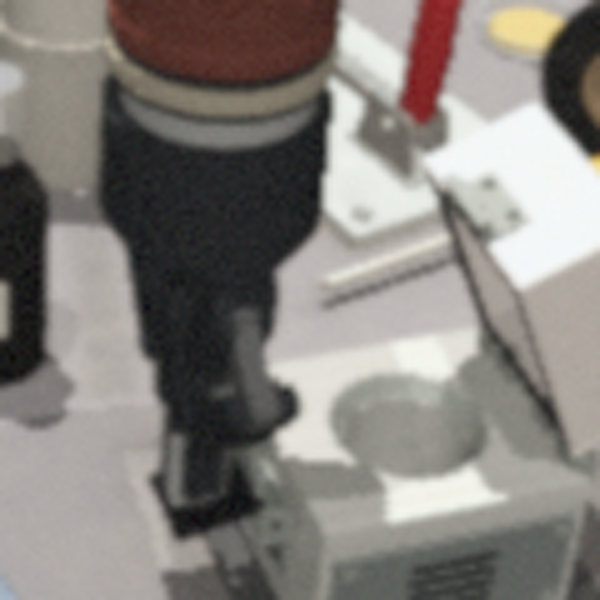

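Call:
{"name": "step_arm", "arguments": {
  "increments": [
    [0.0,[0,0,0],0],
    [0.0,[0,0,0],0],
    [0.0,[0,0,0],0],
    [0.0,[0.005,0,0],0],
    [0.0,[0.005,0,-0.01],0],
    [0.0,[0.005,0,-0.04],0],
    [0.0,[0.01,0,-0.05],0],
    [0.0,[0.01,0,-0.05],0]
  ]
}}

```text
t: 6.9
position: [391.9, -45.1, 211.6]
tool_rot: [-0.001, 0.117, 0.993, 0.0]
ft_force: [1.3, -0.5, 0.6]
grip_width: -0.001
```

Call:
{"name": "step_arm", "arguments": {
  "increments": [
    [0.085,[0.01,0,-0.045],0],
    [0.085,[0.01,0,-0.045],0],
    [0.085,[0,0,0],0]
  ]
}}

```text
t: 7.2
position: [375.3, -41.4, 308.7]
tool_rot: [0.007, 0.117, 0.993, -0.001]
ft_force: [0.3, -0.4, -1.1]
grip_width: 0.502
```

```bash
python3 - <<'E'
from h import *
c,s=wcam(); print(s["position"],s["ft_force"],s["tool_rot"]); pickle.dump(c,open("w2.pkl","wb"))
cv2.imwrite("pics/w2.png",c["color"])
c=capture("side");crop(c["color"],270,180,130,130,5,"s4.png")
c=capture("top");pickle.dump(c,open("t2.pkl","wb"));crop(c["color"],320,150,120,120,5,"t4.png")
E
```

```text
[375.33901768 -41.36142476 308.66512812] [ 0.34743921 -0.40036209 -1.12658102] [ 0.00691082  0.11706701  0.99309911 -0.00131062]
```

View pics/w2.png

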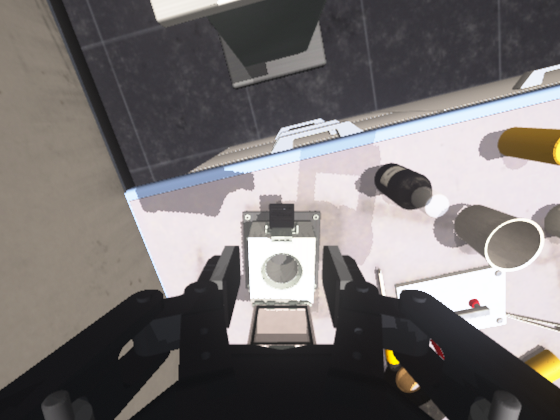

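View pics/s4.png

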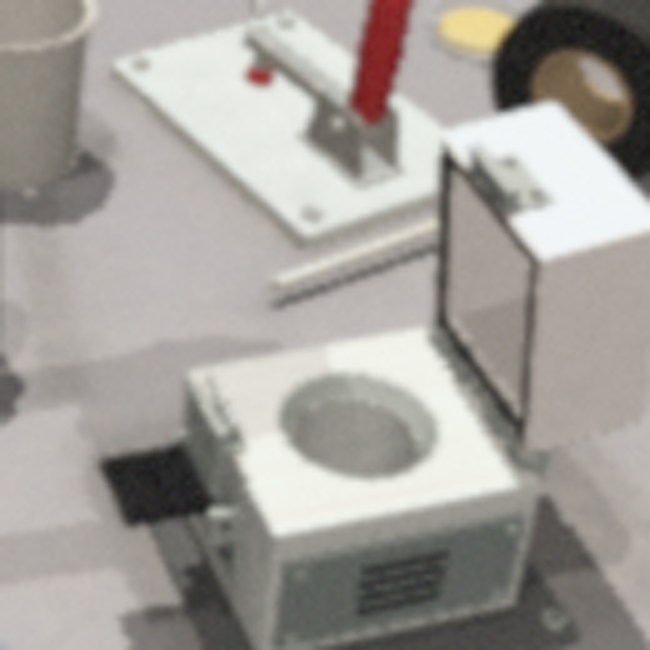

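View pics/t4.png

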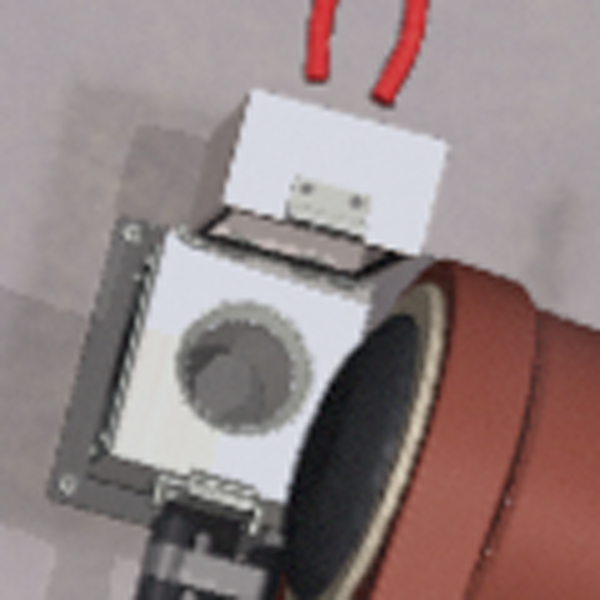

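```bash
python3 - <<'E'
from h import *
T=capture("top");S=capture("side")
print(atz(T,(244.5)/5-.5+320,(368.5)/5-.5+150,76),atz(S,(359)/5-.5+270,(426)/5-.5+180,76))
c,s=wcam();print(s["position"],s["tool_rot"],s["grip_width"]);cv2.imwrite("pics/w3.png",c["color"]);pickle.dump(c,open("w3.pkl","wb"))
crop(c["color"],230,190,110,160,4,"w3c.png")
E
```

```text
[510.04413334 -73.8777714   76.        ] [510.71120054 -73.64145568  76.        ]
[372.82871462 -40.60070825 298.45632437] [-1.79955649e-03  1.17139434e-01  9.93113789e-01  3.41632910e-04] 0.9256836018633812
```

View pics/w3c.png

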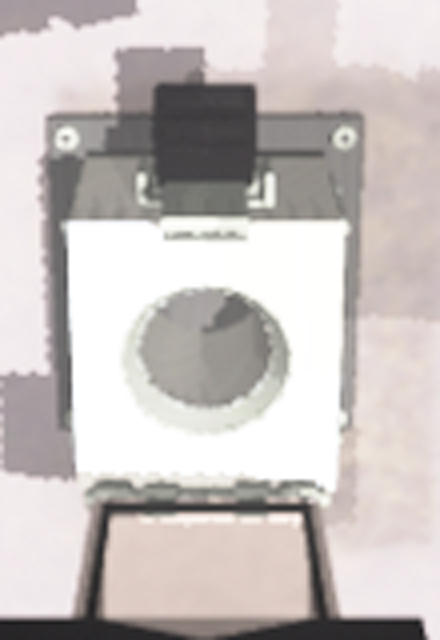

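```bash
python3 - <<'E'
from h import *
c=pickle.load(open("w3.pkl","rb"))
print(atz(c,207/4-.5+230,361.5/4-.5+190,76))
print(atz(c,68/4-.5+230,218/4-.5+190,76),atz(c,346/4-.5+230,218/4-.5+190,76))
s=read_state();print(s["position"],s["ft_force"])
E
```

```text
[510.97040659 -73.66798575  76.        ]
[ 447.79275334 -106.31476821   76.        ] [469.42369294 -15.97279153  76.        ]
[372.81448743 -40.60728324 298.40475777] [0.1138248  0.13559693 0.34617779]
```

Call:
{"name": "step_arm", "arguments": {
  "increments": [
    [0.085,[0.004,0.035,0],0],
    [0.085,[0.005,0.044,0],0],
    [0.085,[0.005,0.044,0],0],
    [0.085,[0.005,0.044,0],0],
    [0.085,[0.005,0.044,0],0],
    [0.085,[0.005,0.044,0],0],
    [0.085,[0.005,0.044,0],0],
    [0.085,[0.005,0.041,0],0]
  ]
}}

```text
t: 8.3
position: [413.9, 300.9, 298.6]
tool_rot: [-0.001, 0.117, 0.993, -0.001]
ft_force: [0.3, -0.8, 0.1]
grip_width: 0.994
```

Call:
{"name": "step_arm", "arguments": {
  "increments": [
    [0.085,[0,0,0.04],0],
    [0.085,[0,0,0.04],0],
    [0.085,[0,0,0.03],0],
    [0.085,[0,0,0],0],
    [0.085,[0,0,0],0],
    [0.085,[0,0,0],0]
  ]
}}

```text
t: 8.9
position: [415.6, 299.4, 192.8]
tool_rot: [0.001, 0.117, 0.993, 0.001]
ft_force: [0.1, -0.5, 0.4]
grip_width: 0.996
```

```bash
python3 - <<'E'
from h import *
c,s=wcam();print(s["position"],s["tool_rot"],s["grip_width"],s["ft_force"]);cv2.imwrite("pics/w4.png",c["color"]);pickle.dump(c,open("w4.pkl","wb"))
E
```

```text
[415.60077763 299.41114447 192.75718273] [1.21613302e-03 1.17220002e-01 9.93104893e-01 8.15056989e-04] 0.9957270680077943 [ 0.14486057 -0.48950635  0.38010705]
```

View pics/w4.png

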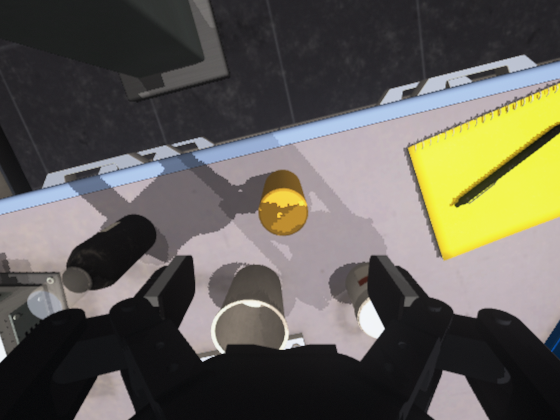

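```bash
python3 - <<'E'
from h import *
c=pickle.load(open("w4.pkl","rb"))
crop(c["color"],240,150,90,100,6,"w4c.png")
print(atz(c,283.5,211.5,98))
s=read_state();P=s["position"];tx=np.array([-.9728,.2318,0]);ty=np.array([.2318,.9728,0])
d=atz(c,283.5,211.5,98)-P; print(P,d@tx,d@ty)
E
```

```text
[419.56659105 300.43777801  98.        ]
[415.80261623 299.48897669 193.2155789 ] -3.441662561416096 1.7954832846528441
```

View pics/w4c.png

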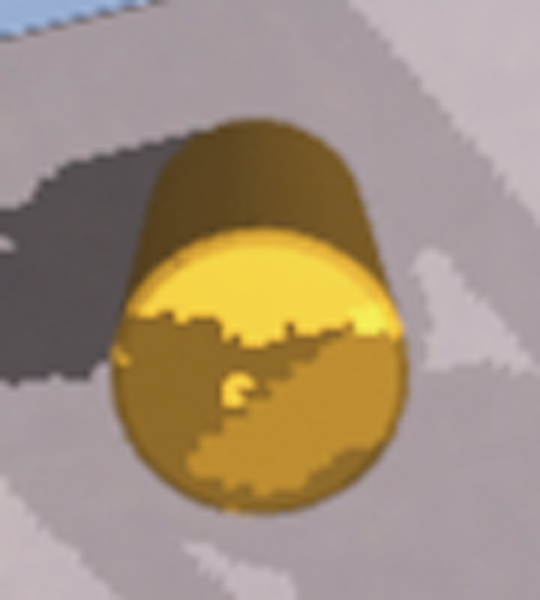

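Call:
{"name": "step_arm", "arguments": {
  "increments": [
    [0.085,[0.0025,0.0015,0.03],0],
    [0.085,[0,0,0.03],0],
    [0.085,[0,0,0.03],0],
    [0.085,[0,0,0.025],0],
    [0.085,[0,0,0.01],0],
    [0.085,[0,0,0],0],
    [0.085,[0,0,0],0],
    [0.085,[0,0,0],0]
  ],
  "force": 35
}}

```text
t: 9.75
position: [414.0, 301.8, 68.1]
tool_rot: [0.002, 0.117, 0.993, 0.001]
ft_force: [-0.7, -0.2, -0.2]
grip_width: 0.996
```

```bash
python3 - <<'E'
from h import *
c,s=wcam();print(s["position"],s["grip_width"],s["ft_force"]);cv2.imwrite("pics/w5.png",c["color"])
c=capture("side");crop(c["color"],170,130,130,130,5,"s5.png")
E
```

```text
[413.99568131 301.78462984  68.05301229] 0.9956538805570847 [-0.66147196 -0.24687697 -0.18871651]
```

View pics/w5.png

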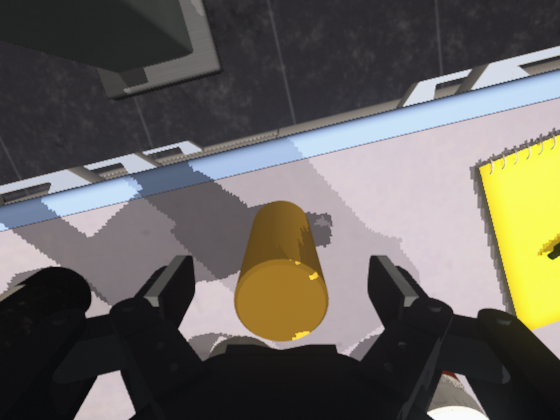

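View pics/s5.png

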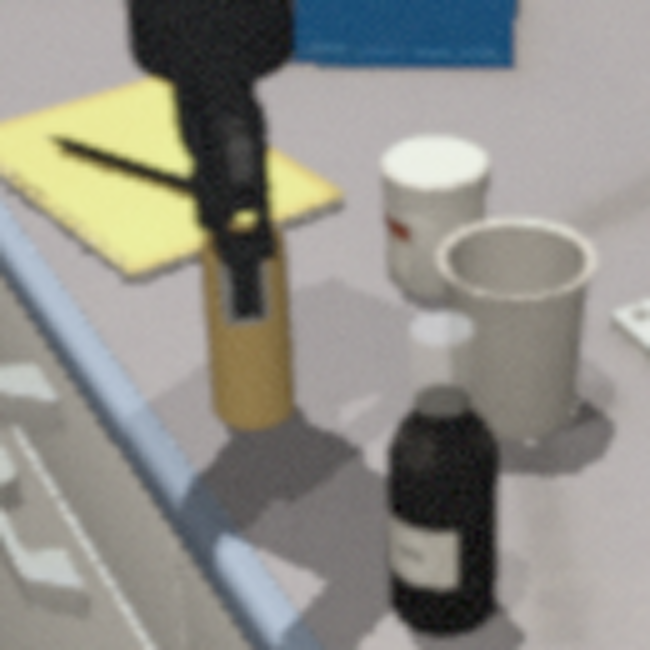

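Call:
{"name": "step_arm", "arguments": {
  "increments": [
    [0.03,[0,0,0],0],
    [0.03,[0,0,0],0],
    [0.03,[0,0,0],0],
    [0.03,[0,0,0],0],
    [0.03,[0,0,0],0],
    [0.03,[0,0,0],0],
    [0.03,[0,0,0],0]
  ],
  "force": 35
}}

```text
t: 10.55
position: [412.7, 301.2, 66.0]
tool_rot: [0.0, 0.117, 0.993, 0.0]
ft_force: [0.4, -0.2, 2.2]
grip_width: 0.488
```

Call:
{"name": "step_arm", "arguments": {
  "increments": [
    [0.03,[0,0,-0.01],0],
    [0.03,[0,0,-0.03],0],
    [0.03,[0,0,-0.04],0],
    [0.03,[0,0,-0.04],0],
    [0.03,[0,0,-0.04],0],
    [0.03,[0,0,0],0]
  ]
}}

```text
t: 11.15
position: [415.4, 302.5, 233.5]
tool_rot: [0.005, 0.117, 0.993, 0.003]
ft_force: [0.2, 1.1, -0.1]
grip_width: 0.488
```

```bash
python3 - <<'E'
from h import *
c,s=wcam();print(s["position"],s["tool_rot"],s["grip_width"],s["ft_force"]);cv2.imwrite("pics/w6.png",c["color"])
c=capture("side");crop(c["color"],170,60,130,130,5,"s6.png")
E
```

```text
[415.35134436 302.50881159 233.54223092] [0.00514202 0.11708837 0.99310225 0.00343417] 0.48829563720176367 [ 0.23279217  1.07331209 -0.06489863]
```

View pics/w6.png

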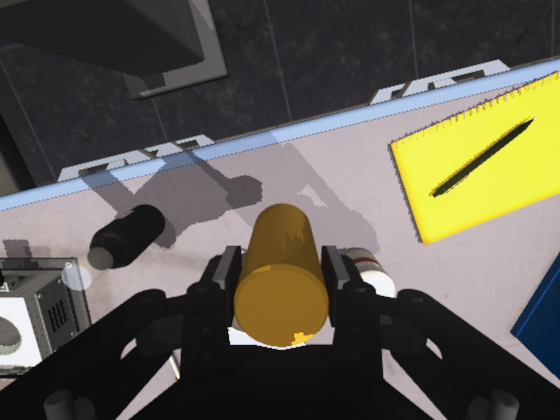

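View pics/s6.png

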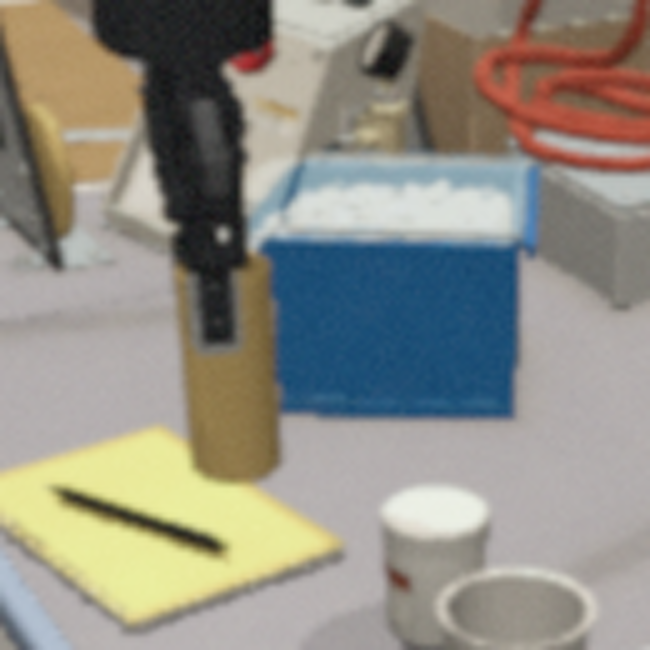

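Call:
{"name": "step_arm", "arguments": {
  "increments": [
    [0.03,[0,0,-0.012],0],
    [0.03,[0,0,0],0],
    [0.03,[0,0,0],0]
  ]
}}

```text
t: 11.55
position: [412.2, 300.8, 236.9]
tool_rot: [-0.001, 0.117, 0.993, -0.0]
ft_force: [-0.1, -0.1, -1.0]
grip_width: 0.488
```

Call:
{"name": "step_arm", "arguments": {
  "increments": [
    [0.03,[-0.006,-0.012,0],0],
    [0.03,[-0.012,-0.024,0],0],
    [0.03,[-0.014,-0.027,0],0],
    [0.03,[-0.014,-0.027,0],0],
    [0.03,[-0.014,-0.027,0],0],
    [0.03,[-0.014,-0.027,0],0],
    [0.03,[-0.014,-0.027,0],0],
    [0.03,[-0.014,-0.027,0],0]
  ]
}}

```text
t: 12.35
position: [465.3, 82.7, 237.1]
tool_rot: [-0.0, 0.117, 0.993, -0.0]
ft_force: [0.3, 0.1, -1.1]
grip_width: 0.482
```

Call:
{"name": "step_arm", "arguments": {
  "increments": [
    [0.03,[-0.014,-0.027,0],0],
    [0.03,[-0.014,-0.027,0],0],
    [0.03,[-0.014,-0.027,0],0],
    [0.03,[-0.014,-0.027,0],0],
    [0.03,[-0.012,-0.024,0],0],
    [0.03,[-0.006,-0.012,0],0],
    [0.03,[0,0,0],0],
    [0.03,[0,0,0],0]
  ]
}}

```text
t: 13.15
position: [503.7, -72.2, 237.4]
tool_rot: [-0.001, 0.117, 0.993, 0.0]
ft_force: [-1.0, -0.2, -0.9]
grip_width: 0.488
```

Call:
{"name": "step_arm", "arguments": {
  "increments": [
    [0.03,[-0.0005,0,0.02],0],
    [0.03,[0,0,0.03],0],
    [0.03,[0,0,0.022],0],
    [0.03,[0,0,0],0],
    [0.03,[0,0,0],0],
    [0.03,[0,0,0],0]
  ]
}}

```text
t: 13.75
position: [505.6, -72.4, 167.7]
tool_rot: [0.001, 0.117, 0.993, -0.0]
ft_force: [1.0, -0.6, 0.5]
grip_width: 0.484
```

```bash
python3 - <<'E'
from h import *
c,s=wcam();print(s["position"],s["tool_rot"],s["grip_width"],s["ft_force"]);crop(c["color"],130,140,300,220,2.6,"w7.png")
c=capture("side");crop(c["color"],270,150,130,130,5,"s7.png")
print(proj(c,[[510.7,-73.7,100],[510.7,-73.7,76]]))
c=capture("top");crop(c["color"],310,150,120,120,5,"t7.png")
E
```

```text
[505.56989409 -72.42112711 167.73458483] [ 1.48117277e-03  1.16709658e-01  9.93164951e-01 -2.03097725e-04] 0.48424155124024265 [ 1.04075041 -0.60799566  0.48958584]
[[342.76207653 254.98794048]
 [341.31419735 264.72048164]]
```

View pics/w7.png

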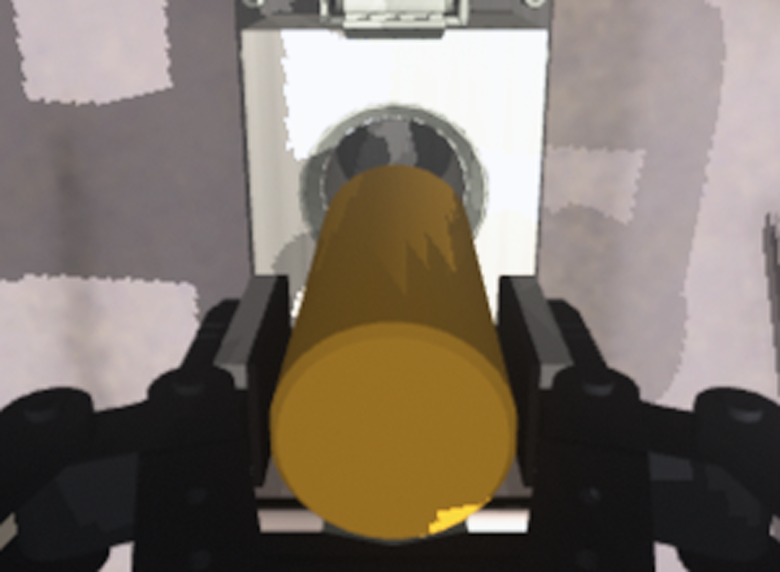

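View pics/s7.png

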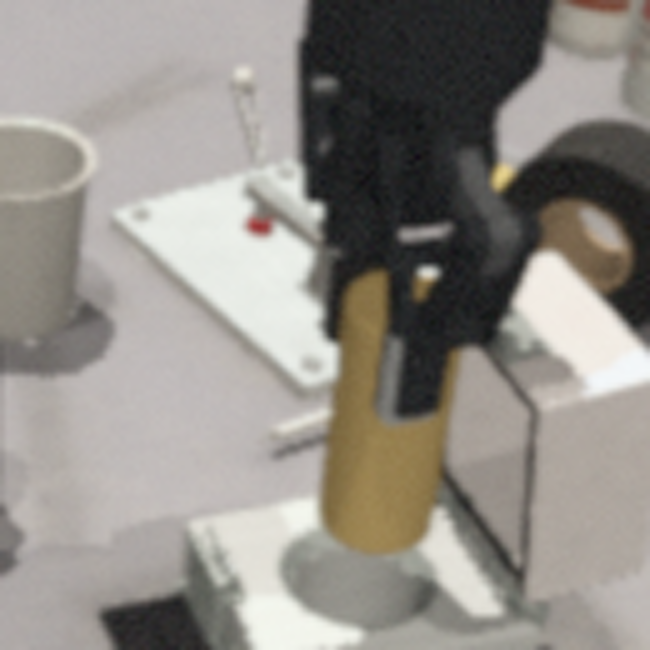

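View pics/t7.png

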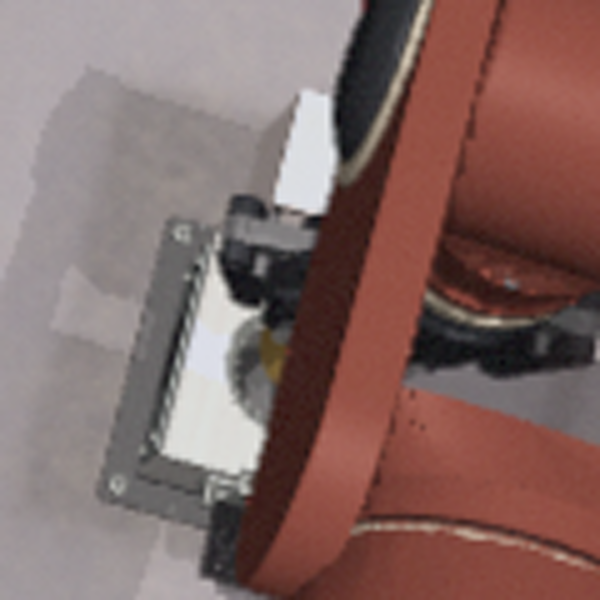

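Call:
{"name": "step_arm", "arguments": {
  "increments": [
    [0.03,[0,0,0],0],
    [0.03,[0,0,0],0]
  ]
}}

```text
t: 14.1
position: [504.8, -72.8, 166.3]
tool_rot: [0.0, 0.117, 0.993, -0.0]
ft_force: [0.3, 0.1, -0.9]
grip_width: 0.482
```

```bash
python3 - <<'E'
from h import *
c,s=wcam();print(s["position"],s["tool_rot"],s["grip_width"],s["ft_force"])
crop(c["color"],230,170,100,90,7.5,"w8.png")
P=s["position"]
def ring(c,cx,cy,z,r,x0,y0,k):
    a=np.linspace(0,2*np.pi,60); p=proj(c,np.c_[cx+r*np.cos(a),cy+r*np.sin(a),0*a+z]); 
    return ((p-[x0,y0]+.5)*k).astype(np.int32)
S=capture("side")
tx=np.array([-.9728,.2318])
sc=P[:2]-6.4*tx; zb=P[2]-66
print(sc,zb)
for cc,x0,y0,w,h,k,n in ((c,230,170,100,90,7.5,"w8o.png"),(S,320,200,60,90,6.5,"s8o.png")):
    im=cv2.resize(cc["color"][y0:y0+h,x0:x0+w],None,fx=k,fy=k,interpolation=cv2.INTER_CUBIC)
    for (cx,cy,z,r,col) in ((510.7,-73.7,76,29,(0,0,255)),(sc[0],sc[1],zb,21,(0,255,0)),(sc[0],sc[1],zb+98,21,(255,0,0))):
        cv2.polylines(im,[ring(cc,cx,cy,z,r,x0,y0,k)],True,col,1)
    cv2.imwrite("pics/"+n,im)
E
```

```text
[504.80286946 -72.78264699 166.29722336] [ 4.03711555e-04  1.17161581e-01  9.93112781e-01 -6.75900794e-05] 0.48170797405177196 [ 0.32655071  0.11651949 -0.94434208]
[511.02878946 -74.26616699] 100.29722335666924
```

View pics/w8o.png

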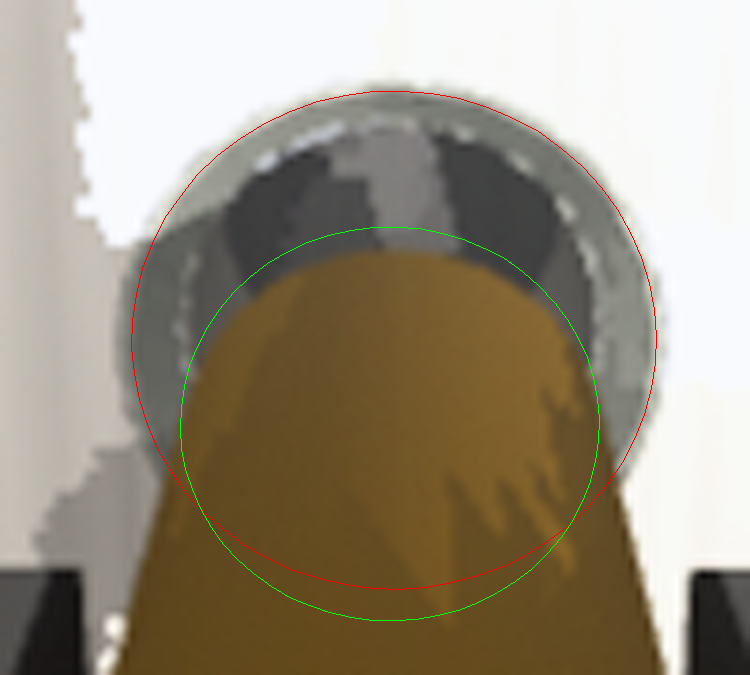

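View pics/s8o.png

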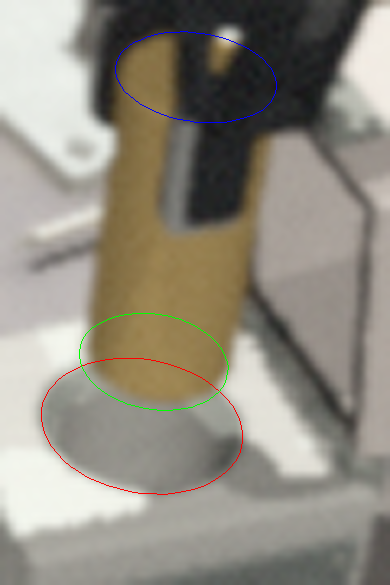

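Call:
{"name": "step_arm", "arguments": {
  "increments": [
    [0.03,[0.002,0.0005,0.006],0],
    [0.03,[0,0,0.008],0],
    [0.03,[0,0,0.008],0],
    [0.03,[0,0,0.006],0],
    [0.03,[0,0,0.004],0],
    [0.03,[0,0,0.003],0]
  ]
}}

```text
t: 14.8
position: [502.5, -71.7, 130.1]
tool_rot: [-0.0, 0.117, 0.993, 0.0]
ft_force: [1.1, 0.4, -1.2]
grip_width: 0.484
```

Call:
{"name": "step_arm", "arguments": {
  "increments": [
    [0.03,[0,0,0.003],0],
    [0.03,[0,0,0.003],0],
    [0.03,[0,0,0],0],
    [0.03,[0,0,0],0]
  ]
}}

```text
t: 15.2
position: [502.8, -71.7, 124.9]
tool_rot: [0.0, 0.117, 0.993, -0.0]
ft_force: [-0.1, 1.1, -1.3]
grip_width: 0.487
```

```bash
python3 - <<'E'
from h import *
c,s=wcam();print(s["position"],s["ft_force"])
crop(c["color"],200,150,160,120,4.8,"w9.png")
S=capture("side");crop(S["color"],290,160,110,120,5,"s9.png")
E
```

```text
[502.80166176 -71.73851006 124.87386971] [-0.08501225  1.08411635 -1.26643949]
```

View pics/w9.png

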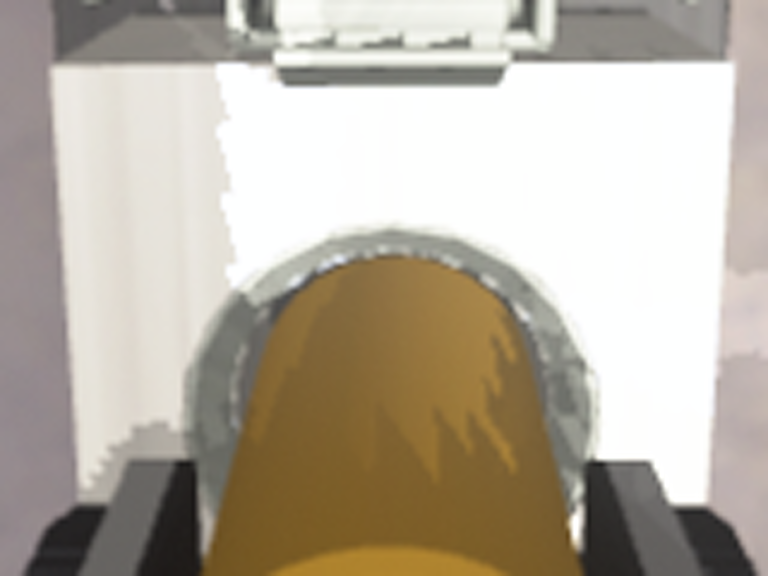

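View pics/s9.png

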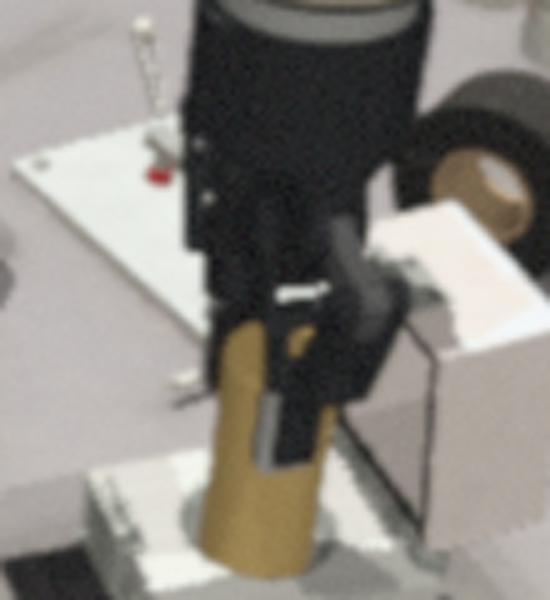

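Call:
{"name": "step_arm", "arguments": {
  "increments": [
    [0.03,[-0.0008,0,0.005],0],
    [0.03,[-0.0007,0,0.005],0],
    [0.03,[0,0,0.005],0],
    [0.03,[0,0,0.005],0],
    [0.03,[0,0,0],0]
  ]
}}

```text
t: 15.8
position: [503.4, -71.8, 103.4]
tool_rot: [-0.001, 0.117, 0.993, 0.0]
ft_force: [-0.9, 0.4, -1.1]
grip_width: 0.488
```

Call:
{"name": "step_arm", "arguments": {
  "increments": [
    [0.03,[0,0,0.005],0],
    [0.03,[0,0,0.005],0],
    [0.03,[0,0,0.003],0],
    [0.03,[0,0,0],0],
    [0.03,[0,0,0],0]
  ]
}}

```text
t: 16.3
position: [504.2, -72.1, 91.7]
tool_rot: [-0.0, 0.117, 0.993, 0.0]
ft_force: [0.2, 0.2, -0.3]
grip_width: 0.487
```

No contact yet. Expected seat at TCP z of about 78.

Call:
{"name": "step_arm", "arguments": {
  "increments": [
    [0.03,[0,0,0.004],0],
    [0.03,[0,0,0.003],0],
    [0.03,[0,0,0.002],0],
    [0.03,[0,0,0],0]
  ]
}}

```text
t: 16.7
position: [503.8, -72.0, 82.2]
tool_rot: [-0.0, 0.117, 0.993, 0.0]
ft_force: [-0.8, 0.6, -0.6]
grip_width: 0.486
```

Call:
{"name": "step_arm", "arguments": {
  "increments": [
    [0.03,[0,0,0.001],0],
    [0.03,[0,0,0.001],0],
    [0.03,[0,0,0],0]
  ]
}}

```text
t: 17.0
position: [504.1, -72.1, 80.7]
tool_rot: [-0.0, 0.117, 0.993, -0.0]
ft_force: [0.2, -0.6, -1.1]
grip_width: 0.486
```

Call:
{"name": "step_arm", "arguments": {
  "increments": [
    [0.03,[0,0,0.001],0],
    [0.03,[0,0,0.0005],0],
    [0.03,[0,0,0],0]
  ]
}}

```text
t: 17.3
position: [504.1, -72.0, 79.2]
tool_rot: [-0.0, 0.117, 0.993, 0.0]
ft_force: [-0.0, -0.6, -0.9]
grip_width: 0.487
```

Call:
{"name": "step_arm", "arguments": {
  "increments": [
    [0.03,[0,0,0.0007],0],
    [0.03,[0,0,0],0]
  ]
}}

```text
t: 17.5
position: [504.1, -72.0, 78.5]
tool_rot: [-0.0, 0.117, 0.993, 0.0]
ft_force: [-0.3, -0.6, -1.0]
grip_width: 0.487
```

Call:
{"name": "step_arm", "arguments": {
  "increments": [
    [0.03,[0,0,0.0007],0],
    [0.03,[0,0,0],0]
  ]
}}

```text
t: 17.7
position: [504.4, -72.1, 78.1]
tool_rot: [0.0, 0.117, 0.993, -0.0]
ft_force: [-0.8, 0.2, 0.8]
grip_width: 0.492
```

Call:
{"name": "step_arm", "arguments": {
  "increments": [
    [0.03,[0,0,0.0006],0],
    [0.03,[0,0,0],0]
  ]
}}

```text
t: 17.9
position: [504.7, -72.2, 78.1]
tool_rot: [0.0, 0.117, 0.993, -0.0]
ft_force: [-2.3, 1.0, 4.1]
grip_width: 0.487
```

Call:
{"name": "step_arm", "arguments": {
  "increments": [
    [0.065,[0,0,0],0],
    [0.065,[0,0,0],0],
    [0.065,[0,0,0],0],
    [0.065,[0,0,0],0]
  ]
}}

```text
t: 18.3
position: [504.0, -72.0, 77.0]
tool_rot: [-0.0, 0.117, 0.993, 0.0]
ft_force: [0.5, -0.2, 0.2]
grip_width: 0.759
```

Call:
{"name": "step_arm", "arguments": {
  "increments": [
    [0.065,[0,0,-0.005],0],
    [0.065,[0,0,-0.015],0],
    [0.065,[0,0,-0.03],0],
    [0.065,[0,0,-0.04],0],
    [0.065,[0,0,-0.05],0],
    [0.065,[0,0,-0.04],0],
    [0.0,[0,0,0],0]
  ]
}}

```text
t: 19.0
position: [507.7, -73.0, 267.2]
tool_rot: [0.008, 0.117, 0.993, -0.001]
ft_force: [1.1, -0.1, 0.2]
grip_width: 0.61
```

```bash
python3 - <<'E'
from h import *
c,s=wcam();print(s["position"],s["ft_force"])
cv2.imwrite("pics/w10.png",c["color"])
S=capture("side");crop(S["color"],280,180,110,120,5,"s10.png")
a=np.array([[510.7,-73.7,110]]);print((proj(S,a)-[280,180]+.5)*5)
E
```

```text
[507.65743573 -73.03664426 267.18412033] [ 1.09633004 -0.06819609  0.16741791]
[[319.40546349 356.63478868]]
```

View pics/w10.png

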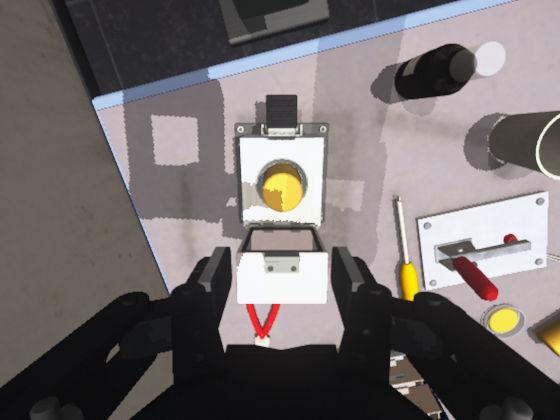

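View pics/s10.png

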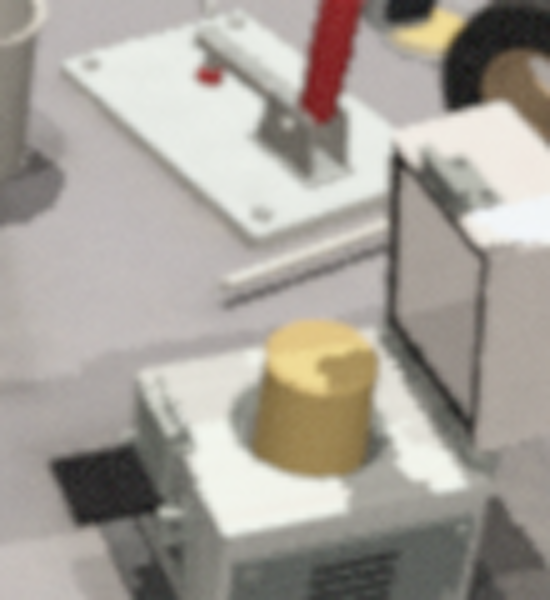

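Call:
{"name": "step_arm", "arguments": {
  "increments": [
    [0.0,[-0.02,0,0],0],
    [0.0,[-0.03,0,0],0],
    [0.0,[-0.03,0,0],0],
    [0.0,[-0.03,0,0],0],
    [0.0,[-0.015,0,0],0],
    [0.0,[0,0,0.03],0],
    [0.0,[0,0,0.03],0],
    [0.0,[0,0,0],0]
  ]
}}

```text
t: 19.9
position: [621.7, -100.0, 189.5]
tool_rot: [-0.007, 0.117, 0.993, 0.001]
ft_force: [-1.0, -0.2, -0.6]
grip_width: -0.001
```

Call:
{"name": "step_arm", "arguments": {
  "increments": [
    [0.0,[0,0,0.02],0],
    [0.0,[0,0,0],0],
    [0.0,[0,0,0],0]
  ]
}}

```text
t: 20.2
position: [625.5, -101.1, 177.6]
tool_rot: [-0.0, 0.117, 0.993, 0.0]
ft_force: [0.2, 0.0, 0.8]
grip_width: 0.0
```

```bash
python3 - <<'E'
from h import *
s=read_state();P=s["position"];print(P,s["ft_force"],s["grip_width"],s["tool_rot"])
d=P[:2]-[510.7,-73.7]; print("lx,ly",d@[.9728,-.2318],d@[.2318,.9728])
S=capture("side");crop(S["color"],290,130,130,130,5,"s11.png")
th=np.linspace(1.45,0,16); sv=np.linspace(85,95,16)
x=52-sv*np.cos(th)+45*np.sin(th)+11; z=80+sv*np.sin(th)+45*np.cos(th)
print(np.c_[th,x,z,np.r_[0,-np.diff(x)],np.r_[0,-np.diff(z)]].round(2))
E
```

```text
[ 625.50505604 -101.05817723  177.6183752 ] [0.20546817 0.01334564 0.75841395] 0.00010790213630122108 [-3.56068689e-04  1.17117345e-01  9.93118018e-01  4.62036114e-05]
lx,ly 118.0239839977085 -0.0022228153283814812
[[ 1.4500e+00  9.7430e+01  1.6980e+02  0.0000e+00  0.0000e+00]
 [ 1.3500e+00  8.8460e+01  1.7336e+02  8.9700e+00 -3.5500e+00]
 [ 1.2600e+00  7.9120e+01  1.7601e+02  9.3400e+00 -2.6600e+00]
 [ 1.1600e+00  6.9510e+01  1.7773e+02  9.6100e+00 -1.7200e+00]
 [ 1.0600e+00  5.9730e+01  1.7849e+02  9.7900e+00 -7.6000e-01]
 [ 9.7000e-01  4.9860e+01  1.7826e+02  9.8700e+00  2.3000e-01]
 [ 8.7000e-01  4.0010e+01  1.7704e+02  9.8500e+00  1.2200e+00]
 [ 7.7000e-01  3.0270e+01  1.7484e+02  9.7400e+00  2.2100e+00]
 [ 6.8000e-01  2.0750e+01  1.7165e+02  9.5200e+00  3.1800e+00]
 [ 5.8000e-01  1.1540e+01  1.6751e+02  9.2100e+00  4.1400e+00]
 [ 4.8000e-01  2.7500e+00  1.6245e+02  8.8000e+00  5.0700e+00]
 [ 3.9000e-01 -5.5500e+00  1.5650e+02  8.2900e+00  5.9500e+00]
 [ 2.9000e-01 -1.3250e+01  1.4971e+02  7.7000e+00  6.7800e+00]
 [ 1.9000e-01 -2.0280e+01  1.4216e+02  7.0300e+00  7.5600e+00]
 [ 1.0000e-01 -2.6550e+01  1.3389e+02  6.2700e+00  8.2600e+00]
 [ 0.0000e+00 -3.2000e+01  1.2500e+02  5.4500e+00  8.8900e+00]]
```

View pics/s11.png

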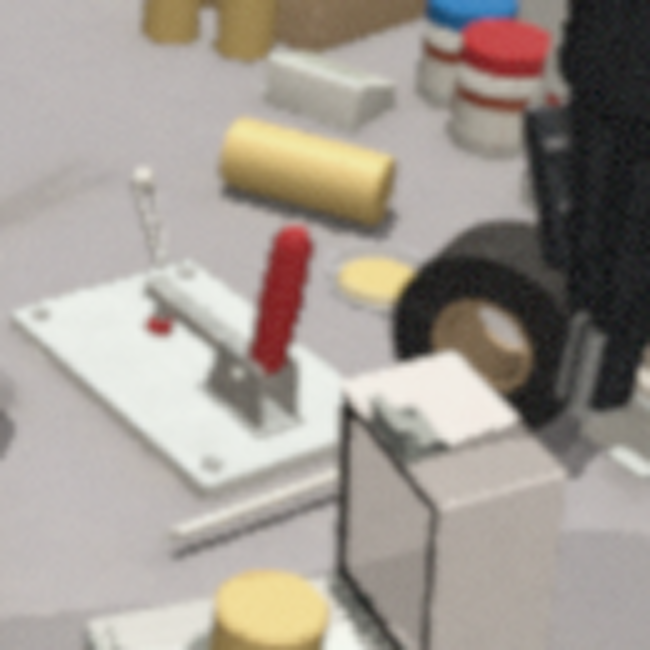

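Call:
{"name": "step_arm", "arguments": {
  "increments": [
    [0.0,[0,0,0.009],0],
    [0.0,[0.008,0,0],0],
    [0.0,[0.006,0,0],0],
    [0.0,[0.004,0,0],0],
    [0.0,[0,0,0],0],
    [0.0,[0,0,0],0]
  ]
}}

```text
t: 20.85
position: [608.3, -97.0, 168.6]
tool_rot: [0.0, 0.117, 0.993, -0.0]
ft_force: [-0.2, -0.3, -0.6]
grip_width: 0.002
```

Call:
{"name": "step_arm", "arguments": {
  "increments": [
    [0.0,[0.004,0,-0.001],0],
    [0.0,[0.004,0,-0.002],0],
    [0.0,[0.005,0,-0.001],0],
    [0.0,[0,0,0],0]
  ]
}}

```text
t: 21.25
position: [595.6, -94.0, 172.9]
tool_rot: [0.001, 0.117, 0.993, -0.0]
ft_force: [2.2, -1.0, 1.2]
grip_width: -0.002
```

Call:
{"name": "step_arm", "arguments": {
  "increments": [
    [0.0,[0.0043,0,-0.0014],0],
    [0.0,[0.0043,0,-0.0014],0],
    [0.0,[0.0048,0,-0.0009],0],
    [0.0,[0.0048,0,-0.0009],0],
    [0.0,[0.0049,0,-0.0004],0],
    [0.0,[0.0049,0,-0.0004],0]
  ]
}}

```text
t: 21.85
position: [568.0, -87.3, 177.8]
tool_rot: [0.0, 0.117, 0.993, -0.0]
ft_force: [2.6, -0.5, -0.2]
grip_width: -0.0
```

```bash
python3 - <<'E'
from h import *
s=read_state();P=s["position"];print(P,s["ft_force"])
d=P[:2]-[510.7,-73.7]; print("lx,ly",d@[.9728,-.2318],d@[.2318,.9728])
S=capture("side");crop(S["color"],280,130,130,130,5,"s12.png")
E
```

```text
[568.02947454 -87.30683058 177.78524655] [ 2.5531906  -0.53376785 -0.24484352]
lx,ly 58.92417615622696 0.05224741003472612
```

View pics/s12.png

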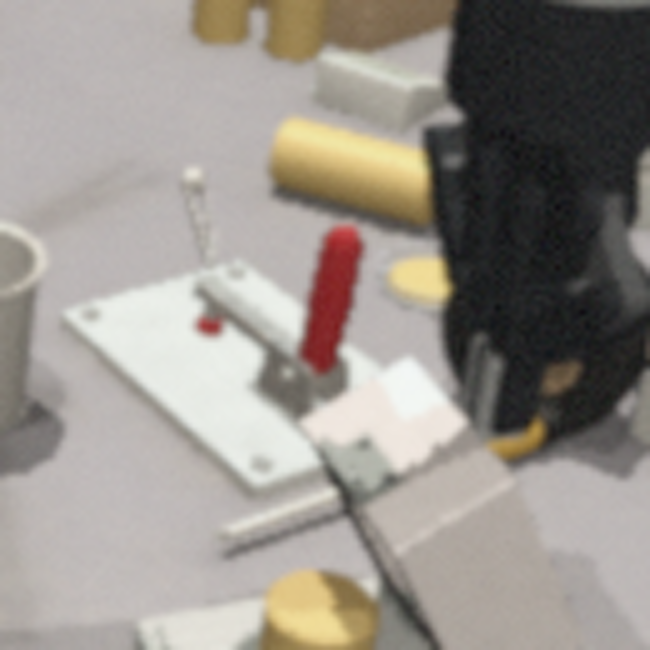

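Call:
{"name": "step_arm", "arguments": {
  "increments": [
    [0.0,[0.0047,0,-0.0002],0],
    [0.0,[0.0047,0,-0.0002],0],
    [0.0,[0.0049,0,0.0006],0],
    [0.0,[0.0049,0,0.0006],0],
    [0.0,[0.0049,0,0.0011],0],
    [0.0,[0.0049,0,0.0011],0]
  ]
}}

```text
t: 22.5
position: [539.8, -80.6, 174.7]
tool_rot: [0.0, 0.117, 0.993, -0.0]
ft_force: [2.0, -1.4, 0.4]
grip_width: 0.003
```

Call:
{"name": "step_arm", "arguments": {
  "increments": [
    [0.0,[0.0048,0,0.0016],0],
    [0.0,[0.0048,0,0.0016],0],
    [0.0,[0.0046,0,0.0021],0],
    [0.0,[0.0046,0,0.0021],0]
  ]
}}

```text
t: 22.9
position: [521.6, -76.2, 167.2]
tool_rot: [0.0, 0.117, 0.993, -0.0]
ft_force: [1.6, -0.6, 0.3]
grip_width: -0.002
```

```bash
python3 - <<'E'
from h import *
s=read_state();P=s["position"];print(P,s["ft_force"])
d=P[:2]-[510.7,-73.7]; print("lx,ly",d@[.9728,-.2318],d@[.2318,.9728])
S=capture("side");crop(S["color"],270,160,130,130,5,"s13.png")
E
```

```text
[521.62374388 -76.24991936 167.23309048] [ 1.56146851 -0.60514146  0.26317039]
lx,ly 11.217689352577853 0.051562275784341624
```

View pics/s13.png

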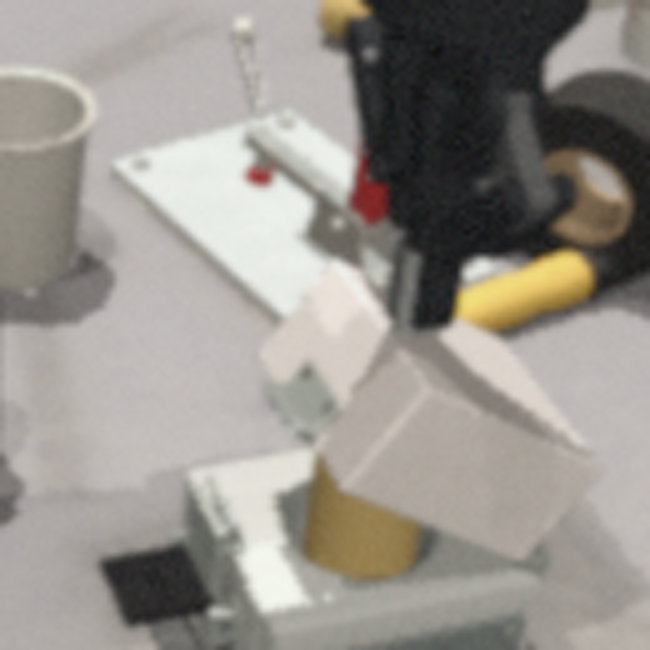

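Call:
{"name": "step_arm", "arguments": {
  "increments": [
    [0.0,[0.0043,0,0.0025],0],
    [0.0,[0.0043,0,0.0025],0],
    [0.0,[0.0042,0,0.003],0],
    [0.0,[0.0042,0,0.003],0],
    [0.0,[0.0039,0,0.0034],0],
    [0.0,[0.0039,0,0.0034],0]
  ]
}}

```text
t: 23.55
position: [497.5, -70.4, 149.3]
tool_rot: [0.0, 0.117, 0.993, -0.0]
ft_force: [3.2, -0.7, 2.5]
grip_width: 0.004
```

Call:
{"name": "step_arm", "arguments": {
  "increments": [
    [0.0,[0.0035,0,0.0038],0],
    [0.0,[0.0035,0,0.0038],0],
    [0.0,[0.0015,0,0.002],0],
    [0.0,[0,0,0],0]
  ]
}}

```text
t: 23.95
position: [489.5, -68.6, 140.0]
tool_rot: [0.0, 0.117, 0.993, -0.0]
ft_force: [2.6, -1.4, 2.2]
grip_width: 0.0
```

```bash
python3 - <<'E'
from h import *
s=read_state();P=s["position"];print(P,s["ft_force"])
d=P[:2]-[510.7,-73.7]; print("lx,ly",d@[.9728,-.2318],d@[.2318,.9728])
S=capture("side");crop(S["color"],270,180,130,130,5,"s14.png")
E
```

```text
[489.50561823 -68.56544885 140.01505749] [ 2.64027358 -1.36789473  2.21145969]
lx,ly -21.808083539679863 0.08203366175808244
```

View pics/s14.png

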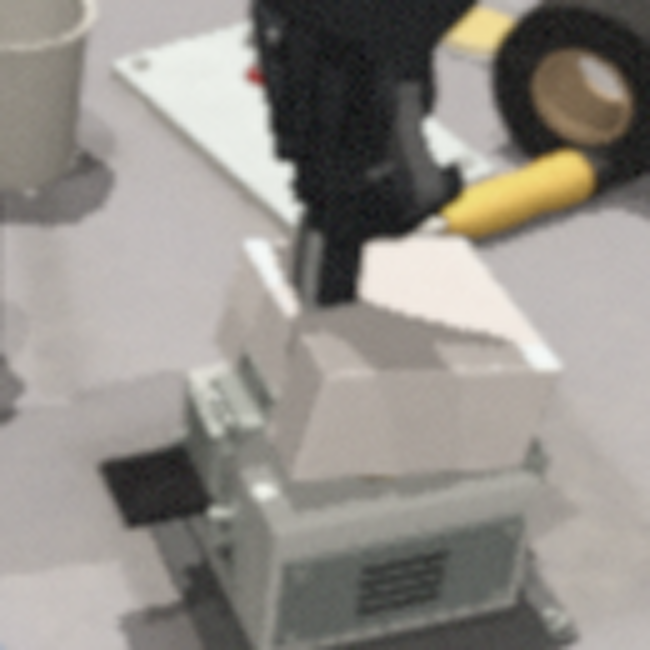

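Call:
{"name": "step_arm", "arguments": {
  "increments": [
    [0.0,[0.0017,0,0.002],0],
    [0.0,[0.0017,0,0.002],0],
    [0.0,[0.0016,0,0.002],0],
    [0.0,[0.0012,0,0.0015],0],
    [0.0,[0,0,0],0]
  ]
}}

```text
t: 24.5
position: [486.1, -67.8, 135.0]
tool_rot: [0.004, 0.117, 0.993, -0.0]
ft_force: [6.1, -0.5, 7.8]
grip_width: 0.001
```

Call:
{"name": "step_arm", "arguments": {
  "increments": [
    [0.0,[0.001,0,0.0015],0],
    [0.0,[0.0007,0,0.001],0],
    [0.0,[0,0,0],0]
  ]
}}

```text
t: 24.8
position: [482.1, -66.8, 130.1]
tool_rot: [0.0, 0.117, 0.993, -0.0]
ft_force: [3.4, -0.7, 4.3]
grip_width: 0.004
```

Call:
{"name": "step_arm", "arguments": {
  "increments": [
    [0.0,[0.0003,0,0.001],0],
    [0.0,[0.0002,0,0.001],0],
    [0.0,[0,0,0],0]
  ]
}}

```text
t: 25.1
position: [480.2, -66.3, 126.7]
tool_rot: [-0.002, 0.117, 0.993, 0.0]
ft_force: [0.9, -1.2, 3.9]
grip_width: -0.002
```

```bash
python3 - <<'E'
from h import *
s=read_state();P=s["position"];print(P,s["ft_force"])
S=capture("side");crop(S["color"],270,200,110,110,5.4,"s15.png")
E
```

```text
[480.17444316 -66.31078895 126.69249712] [ 0.91720974 -1.2000868   3.91758638]
```

View pics/s15.png

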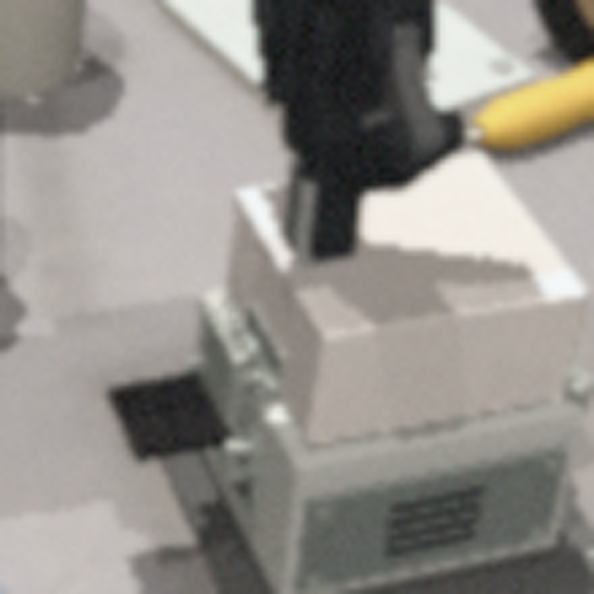

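Call:
{"name": "step_arm", "arguments": {
  "increments": [
    [0.0,[0,0,0.0007],0],
    [0.0,[0,0,0],0],
    [0.0,[0,0,0],0]
  ]
}}

```text
t: 25.45
position: [480.3, -66.3, 126.8]
tool_rot: [-0.002, 0.117, 0.993, 0.0]
ft_force: [-3.7, -0.1, 5.6]
grip_width: -0.001
```

Call:
{"name": "step_arm", "arguments": {
  "increments": [
    [0.0,[0,0,0.0005],0],
    [0.0,[0,0,0],0]
  ]
}}

```text
t: 25.65
position: [480.1, -66.3, 126.3]
tool_rot: [-0.002, 0.117, 0.993, 0.0]
ft_force: [-4.3, 1.0, 5.4]
grip_width: -0.001
```

Call:
{"name": "step_arm", "arguments": {
  "increments": [
    [0.0,[0,0,0.0007],0],
    [0.0,[0,0,0],0]
  ]
}}

```text
t: 25.85
position: [480.1, -66.3, 125.6]
tool_rot: [-0.002, 0.117, 0.993, 0.0]
ft_force: [-5.4, 1.3, 6.9]
grip_width: 0.001
```

Call:
{"name": "step_arm", "arguments": {
  "increments": [
    [0.0,[0,0,0.0007],0],
    [0.0,[0,0,0],0]
  ]
}}

```text
t: 26.05
position: [480.0, -66.2, 125.0]
tool_rot: [-0.002, 0.117, 0.993, 0.0]
ft_force: [-6.0, 0.3, 7.6]
grip_width: 0.002
```

Call:
{"name": "step_arm", "arguments": {
  "increments": [
    [0.0,[0.0005,0,0.0007],0],
    [0.0,[0,0,0],0]
  ]
}}

```text
t: 26.25
position: [479.9, -66.2, 124.9]
tool_rot: [-0.002, 0.117, 0.993, 0.0]
ft_force: [-5.3, 0.7, 8.3]
grip_width: 0.001
```

Call:
{"name": "step_arm", "arguments": {
  "increments": [
    [0.0,[0.0005,0,0.0007],0],
    [0.0,[0,0,0],0]
  ]
}}

```text
t: 26.45
position: [479.8, -66.2, 124.8]
tool_rot: [-0.001, 0.117, 0.993, 0.0]
ft_force: [-5.9, 1.1, 11.1]
grip_width: -0.001
```

```bash
python3 - <<'E'
from h import *
s=read_state();P=s["position"];print(P,s["ft_force"])
S=capture("side");crop(S["color"],285,215,60,90,6.5,"s16.png")
c,s=wcam();crop(c["color"],200,110,160,140,4.5,"w16.png")
E
```

```text
[479.81407815 -66.16896268 124.77745741] [-5.87798363  1.08483524 11.11542069]
```

View pics/s16.png

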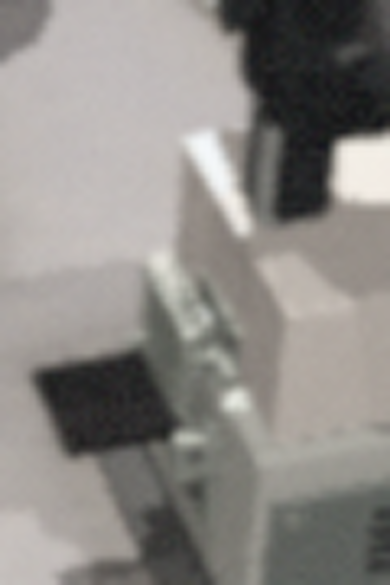

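View pics/w16.png

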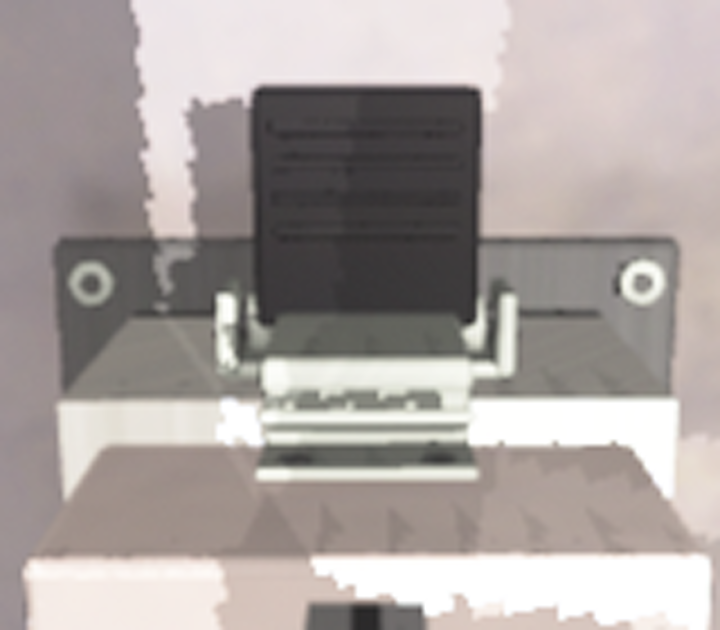

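Call:
{"name": "step_arm", "arguments": {
  "increments": [
    [0.0,[0.0005,0,-0.001],0],
    [0.0,[0,0,-0.001],0],
    [0.0,[0,0,0],0],
    [0.0,[0,0,0],0]
  ]
}}

```text
t: 26.95
position: [480.2, -66.3, 125.9]
tool_rot: [0.0, 0.117, 0.993, 0.0]
ft_force: [0.8, -0.8, 3.3]
grip_width: 0.005
```

Call:
{"name": "step_arm", "arguments": {
  "increments": [
    [0.0,[0,0,-0.001],0],
    [0.0,[0,0,-0.001],0],
    [0.0,[0,0,0],0]
  ]
}}

```text
t: 27.25
position: [480.0, -66.3, 128.0]
tool_rot: [0.0, 0.117, 0.993, -0.0]
ft_force: [1.7, -0.4, 2.3]
grip_width: 0.001
```

Call:
{"name": "step_arm", "arguments": {
  "increments": [
    [0.0,[0,0,-0.001],0],
    [0.0,[0,0,-0.001],0],
    [0.0,[0,0,0],0]
  ]
}}

```text
t: 27.55
position: [479.1, -66.0, 129.1]
tool_rot: [-0.001, 0.117, 0.993, 0.0]
ft_force: [0.3, -0.2, -0.3]
grip_width: 0.002
```

Call:
{"name": "step_arm", "arguments": {
  "increments": [
    [0.0,[0,0,-0.001],0],
    [0.0,[0,0,-0.001],0],
    [0.0,[0,0,0],0]
  ]
}}

```text
t: 27.85
position: [479.8, -66.2, 131.9]
tool_rot: [-0.0, 0.117, 0.993, 0.0]
ft_force: [-0.3, -0.3, 0.7]
grip_width: 0.001
```

Force is gone at 129, so the latch holds the cap. Retract and check.

Call:
{"name": "step_arm", "arguments": {
  "increments": [
    [0.0,[0,0,-0.005],0],
    [0.0,[0,0,-0.02],0],
    [0.0,[0,0,-0.03],0],
    [0.0,[0.02,0,-0.03],0],
    [0.0,[0.03,0,-0.02],0],
    [0.0,[0.03,0,0],0],
    [0.0,[0,0,0],0],
    [0.0,[0,0,0],0]
  ]
}}

```text
t: 28.65
position: [402.2, -47.6, 237.3]
tool_rot: [0.001, 0.117, 0.993, -0.0]
ft_force: [-0.3, -0.4, 0.4]
grip_width: -0.005
```

```bash
python3 - <<'E'
from h import *
c,s=wcam();print(s["position"],s["ft_force"]);crop(c["color"],200,180,160,120,4.8,"w17.png")
S=capture("side");cv2.imwrite("pics/s17f.png",S["color"]);crop(S["color"],280,220,110,105,6,"s17.png")
a=[(512,-73,0)]
for th in (0,.03,.07,.15):
    L=np.array([(-46,40),(-46,-40)]);x=52+(-98*np.cos(th)+45*np.sin(th));z=80+98*np.sin(th)+45*np.cos(th)
    C,s_=np.cos(-.234),np.sin(-.234)
    P=[(511.3+C*x-s_*y,-73.6+s_*x+C*y,z) for y in (40,-40)]
    print(th,((proj(S,P)-[280,220]+.5)*6).round(0).tolist())
E
```

```text
[402.18424405 -47.64983688 237.26461141] [-0.29462195 -0.44329398  0.36994205]
0 [[201.0, 94.0], [300.0, 262.0]]
0.03 [[206.0, 86.0], [305.0, 253.0]]
0.07 [[213.0, 75.0], [313.0, 242.0]]
0.15 [[228.0, 54.0], [330.0, 219.0]]
```

View pics/w17.png

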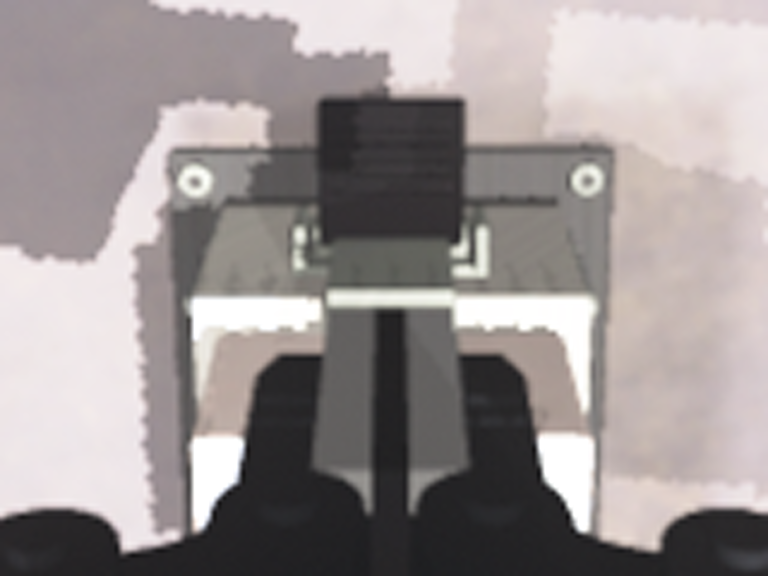

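View pics/s17.png

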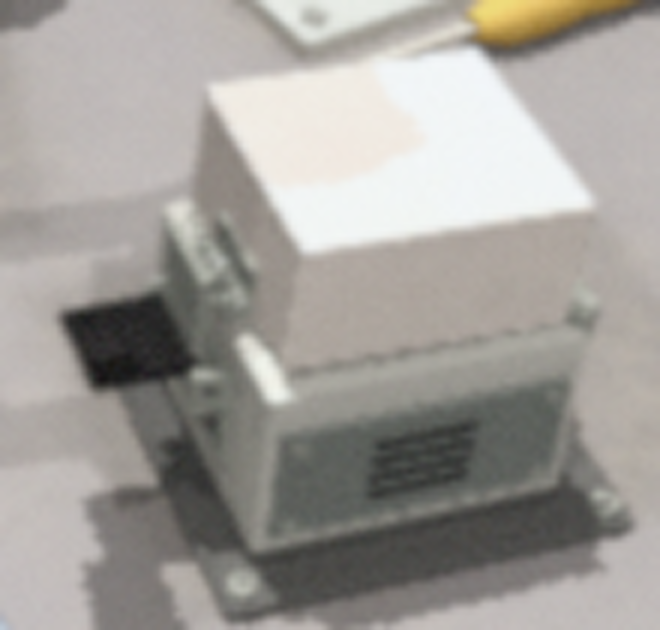

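View pics/s17f.png

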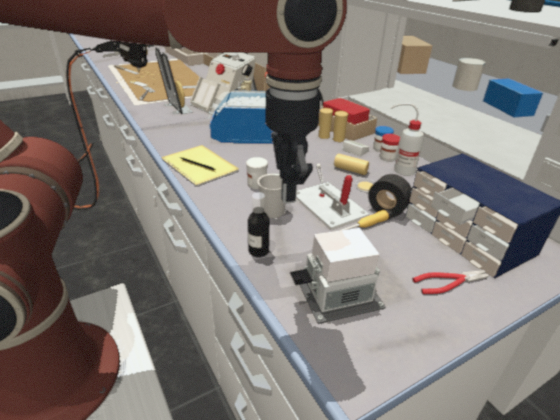

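```bash
python3 - <<'E'
from rig import *
print(hand_in()); print(read_state()["t"])
E
```

```text
the job is handed in; nothing more can be done
None
the job is handed in; nothing more can be done
```

The loader is reloaded and I handed the job in at about 29 s of the 72 s allowed.

- **Opening:** I pressed the latch paddle down about 4 mm, with at most about 6.6 N of downward force read. The hook let go and the cap swung fully open with nothing in its way.
- **Slug:** I set the slug down in the bore. Light contact (about 4 N) came at the height expected for the bore's floor. In the side picture, its top stood where a seated slug's should.
- **Closing:** I swung the cap over from behind and pressed it to its end stop, with at most about 11 N downward read. When I lifted off, the force fell to zero about 4 mm above the stop, so the hook was holding the cap.

In the last side picture, taken about 1 s after release, the cap corners, hook and paddle match the first picture of the shut loader. The bottle, jar and beaker stand where they were, and the robot was touching nothing.

Two checks were less clean than I would have liked:

- **Slug tilt:** it hung about 1° off vertical in the grip, so I shifted the arm 1 to 2 mm to suit while lowering it.
- **Forces between readings:** I did not see a separate force peak as the hook snapped over. The force was only read at the end of each short move, so the figures above could miss brief peaks.

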